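# Charge a gravity magazine with cells from a loading channel

## Task

Charge the gravity magazine: pick up the loading channel with its three cells, carry it without spilling, and tip it gently over the upper end of the sloping V-trough so that the cells slide down the fold and line up end to end against the stop plate. Stand the empty channel back down on the bench, then set the V-footed follower weight in the fold behind the last cell so that it bears on the row. Leave the tape roll and the multimeter where they are.

Things in the scene. Friction and masses are not known exactly. Their poses are not given: they have to be found in the camera images.
- trough: Fixed V-trough: aluminium angle, 90 degree V open upward, flanks 50 mm wide, 4 mm thick, sloping 22 degrees on a stand. Origin on the inner fold at the face of the stop plate that closes the low end (plate 38 mm high over the fold). x runs up the slope along the fold to the open upper end at 0.335, y level across, z square to the fold. Rims 35 mm above the fold, 35 mm to each side.
- head (a point): Upper, open end of the trough, on the inner fold line (trough x = 0.335), 159 mm above the bench; the fold is 34 mm above the bench at the stop. A seated cell's axis is 18.4 mm above the fold; three cells in line fill trough x = 0 to 0.195, and the follower behind them to 0.245. The stand's base plate under the trough is 340 x 84 x 8 mm.
- leads (a point): A point on the bundle of black leads that hangs from the lamp down to the bench edge, to the right of the task (it spans about 0.45 to 0.55 m ahead of the robot, 0.16 to 0.25 m to its right, from the bench top to 0.5 m and more up). It is solid for the arm: to pass from the robot's right to the bench, draw the hand in to about 0.43 m from the base axis and lift it to 0.45 m.
- channel: Loose loading channel: aluminium U-channel standing on the bench, 212 mm long, 34 mm wide outside, 28 mm high; walls and floor 2.5 mm; open on top. Origin at the centre of its underside; x points along it to the open end, the -x end is closed by a black plate; z up. 0.16 kg empty. Can be held from above across its side walls, at its middle.
- mouth (a point): Middle of the lower edge of the channel's open end, on its underside: 106 mm from the channel's origin along its x.
- cell_1: Cylindrical cell, 26 mm in diameter, 65 mm long with its 2 mm end button, grey sleeve, about 0.09 kg. Origin at its centre, x along its axis. Lies in the channel, nearest the mouth, its end 13 mm inside. The sleeves are slippery: the cells slide by themselves down the trough, and out of the channel once it is tipped by 12 to 16 degrees; spilled fast they can jump over one another.
- cell_2: Cell like cell_1, the middle one of the row in the channel.
- cell_3: Cell like cell_1, the one at the closed end of the channel.
- follower: Loose follower weight, 0.22 kg, 72 mm high, on the bench. Origin at the centre of its flat underside (16 mm wide); x along it, both ends alike; z up. Steel foot 50 mm long, its sides rise at 45 degrees to 36 mm width at 10 mm height, then upright to 26 mm; black grip above, 18 mm wide (y), 32 long. Seated in the V its underside is 8 mm above the fold. Let go it slides down the fold by itself.
- multimeter: Orange multimeter lying on its back behind the trough, 130 x 68 x 40 mm; a bystander. Origin at the centre of its underside, x along its length.
- tape_roll: Amber tape roll, 62 mm across, 13 mm high, lying flat; a bystander. Origin at the centre of its underside.

How it is judged:
By the outcome, as a careful person would: the job done as asked, in the order asked, and still so for the second after the job is handed in, with the robot touching nothing.
It also fails if it takes over 67 s, if anything falls off the work surface, if the arm or the gripper's body presses on something with over 40 N, if the wrist force passes 120 N, or if a joint passes its speed limit or range.

## Robot

A 6-joint arm with a two-finger parallel gripper is mounted at the origin on a cart in front of the work surface, level with it; the furniture and walls round the work are solid. World frame = base frame: x ahead of the robot, y to its left, z up, the work surface at z = 0. Lengths are in m, angles in degrees, forces in N, time in s.
With the tool pointing down it reaches from about 0.4 to 0.825 m from the base axis. Payload 7 kg.
Tool frame: the origin (TCP) lies between the finger pads; the fingertips stand 22 mm ahead of it and the grasp point (between the pads) lies 3 mm ahead of it; z points along the fingers, y is the line along which they close (so a half turn about z gives the same grasp; the last joint's range is limited). The gripper opens to 88 mm and grips with 3 to 60 N. Pads are 19 mm wide; open, the fingers measure 130 mm over their backs; the gripper's body (78 mm by 193 mm) begins 47 mm behind the grasp point.
Start: joints at [-49.899, 20.546, 0.682, 0, -70.136, -16.507], TCP at [0.27, -0.619, 0.249] pointing down, gripper open.
Joint ranges: [-176.03, 176.03], [-82.01, 121.73], [-58.28, 71.71], [-173.87, 95.51], [-174.79, -0.11], [-173.66, 173.66]. Speed limits (degrees/s): [136.94, 136.94, 172.46, 180, 180, 180].

## Interface

Orientations are given as [roll, pitch, yaw] about the fixed x, y, z axes, in that order (R = Rz(yaw) Ry(pitch) Rx(roll)).
In Python, from plant import ctrl gives the robot as it stands.
- The arm moves only by the tool apply_moves, never from a script. Its argument "targets" is a list of rows, each an object with "travel": the shift along the tool's x, y, z in mm, a list of three; "roll": the turn about the tool's z in degrees; "jaw": the finger opening in mm, from 0 to 87.6. In form: [{"travel": [tx, ty, tz], "roll": roll, "jaw": jaw}, ...]. A call has 1 to 10 rows; each row shifts and turns the commanded pose from where the row before left it, along the tool's axes as they then stand; what a row does not reach is not made up. A row lasts 1/10 s, in which the tool goes at most 50 mm and 8.59 degrees, less where a joint would pass 70% of its speed; a pose out of reach is approached as far as the arm can. A call with a gripper value outside its range is refused whole. The fingers move at their own pace and stop on an object; the grip force is fixed at half the most. Time passes only in rows, so rows that do not move let the fingers close. It gives the time, the measured TCP pose, the force, the opening and the grip force at its end, in the units of the state.
- ctrl.get_obs(): the state, without advancing time (a new reading comes with each control period).
- ctrl.snapshot(name): name is "side" or "top" or "wrist"; returns the picture (420x560x3 uint8, red, green, blue); there is no depth.
- ctrl.calibration(name): a dict with "K" (3x3 intrinsics, pixels), "extrinsics" (4x4, takes a point from camera to world coordinates); the wrist camera has in their place "hand_eye" (4x4, takes a point from camera to tool coordinates, whose origin is the TCP and whose axes are the flange's). Camera axes: x right, y down, z forward; pixel columns grow to the right and rows downward; lengths in m; the calibration is good to about 2 mm. A picture is of the moment at which its call begins: read the wrist's pose just before it. calibration takes no time and is no camera call.
- ctrl.close_job(): hands the job in; it is judged then, once.
The state is a dict: "clock": time; "joint_pos": joint angles; "qvel": joint speeds; "tau": joint torques, N m; "tool_pos": TCP position; "orientation": TCP orientation; "force": force on the tool from outside, world axes, zero at the start; "moment": the same for the moment, N m; "opening": finger opening in m; "gripper_force": force on a finger pad.
Only numpy, scipy, OpenCV 4.12 (cv2) and the standard library are available. Lean on these libraries where they do the work, as an engineer would, in place of code of your own. Each camera call takes 0.05 s, during which the arm holds its last target. There are 200 camera calls.

## Working session

There is one attempt and no reset: what is moved stays moved. The work goes in short steps, Python scripts to look and compute and a tool call to move; the robot and the scene stay as the last step left them, time stands still between calls to the robot, and variables do not carry over. Pictures are saved under pics/ and viewed, at most 10 in all, crops included, and the job is handed in when it is done.

Besides the shell and the picture viewer there is one more tool, called after "Request:" as name(argument=value, ...), one argument or row to a line, values as JSON. apply_moves: Moves the arm, as the interface text tells. Its arguments: {"type":"object","properties":{"targets":{"type":"array","items":{"type":"object","properties":{"travel":{"type":"array","items":{"type":"number"}},"roll":{"type":"number"},"jaw":{"type":"number"}}}}},"required":["targets"]}

```bash
mkdir -p pics; ls
python3 - <<'E'
from plant import ctrl
import cv2,numpy as np
print(ctrl.get_obs())
for n in("side","top"):
    im=ctrl.snapshot(n); cv2.imwrite(f"pics/{n}0.png",im[:,:,::-1]); print(ctrl.calibration(n))
print(ctrl.calibration("wrist"))
a=cv2.imread("pics/side0.png");b=cv2.imread("pics/top0.png")
E
```

```text
pics
{'clock': 0.0, 'joint_pos': array([-4.98996512e+01,  2.05915979e+01,  6.32072726e-01, -2.14733211e-02,
       -7.01336385e+01, -1.65096925e+01]), 'qvel': array([ 0.0487122 , -0.07704688,  0.02877848, -0.02481947,  0.00348344,
        0.07915887]), 'tau': array([-1.62929398e-03, -5.82717812e+01,  2.93046552e+01,  6.99687481e+00,
        6.84214581e-03, -1.89465595e-04]), 'tool_pos': array([ 0.26996533, -0.61816209,  0.24760363]), 'orientation': array([ 1.79904940e+02, -7.12400289e-03, -1.56416651e+02]), 'force': array([ 0.44676659,  0.31196564, -0.41571368]), 'moment': array([ 0.00013956, -0.02230054,  0.05682885]), 'gripper_force': 0.0, 'opening': 0.08774588516047864}
{'K': array([[511.18626577,   0.        , 278.91176949],
       [  0.        , 511.18626577, 225.2838469 ],
       [  0.        ,   0.        ,   1.        ]]), 'extrinsics': array([[-0.31188635, -0.43536455,  0.84450259, -0.81621539],
       [-0.94976001,  0.11841307, -0.28971412,  0.62178137],
       [ 0.02613111, -0.89243266, -0.45042325,  0.84027044],
       [ 0.        ,  0.        ,  0.        ,  1.        ]]
[... 238 characters left out ...]

       [-0.9996035 ,  0.02739666,  0.00650123,  0.14996914],
       [-0.00951827, -0.1114765 , -0.99372149,  1.29534526],
       [ 0.        ,  0.        ,  0.        ,  1.        ]])}
{'K': array([[318.10891544,   0.        , 278.01989224],
       [  0.        , 318.10891544, 206.56534244],
       [  0.        ,   0.        ,   1.        ]]), 'hand_eye': array([[ 6.23962435e-04, -9.61275290e-01, -2.75589235e-01,
         7.51710164e-02],
       [ 9.99999704e-01,  4.75799926e-04,  6.04477669e-04,
        -1.03720318e-03],
       [-4.49944110e-04, -2.75589531e-01,  9.61275303e-01,
        -1.36937902e-01],
       [ 0.00000000e+00,  0.00000000e+00,  0.00000000e+00,
         1.00000000e+00]])}
```

View pics/top0.png

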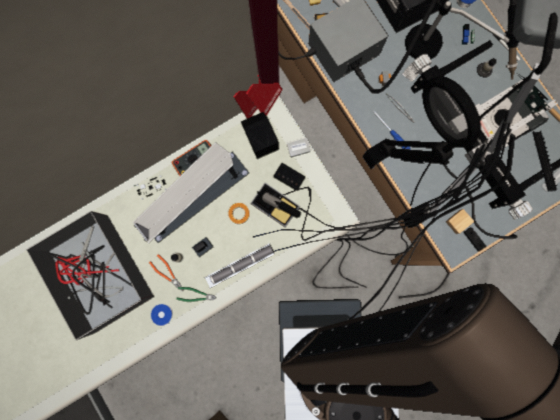

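View pics/side0.png

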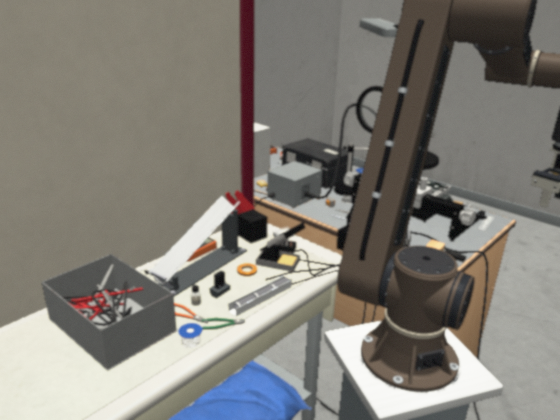

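The top view shows the channel at about (240,265), the follower at (203,246), and the trough from (145,232) low to (230,155) high. The side view shows the same things. I need enlarged crops for exact pixels.

Run:
```python
import cv2
a=cv2.imread("pics/top0.png")[130:300,125:325]; cv2.imwrite("pics/topc.png",cv2.resize(a,None,fx=4,fy=3.5294,interpolation=cv2.INTER_CUBIC) if 0 else cv2.resize(a[:150],None,fx=4,fy=4,interpolation=cv2.INTER_CUBIC))
b=cv2.imread("pics/side0.png")[185:335,140:340]; cv2.imwrite("pics/sidec.png",cv2.resize(b,None,fx=4,fy=4,interpolation=cv2.INTER_CUBIC))
```

```text
(no output)
```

View pics/topc.png

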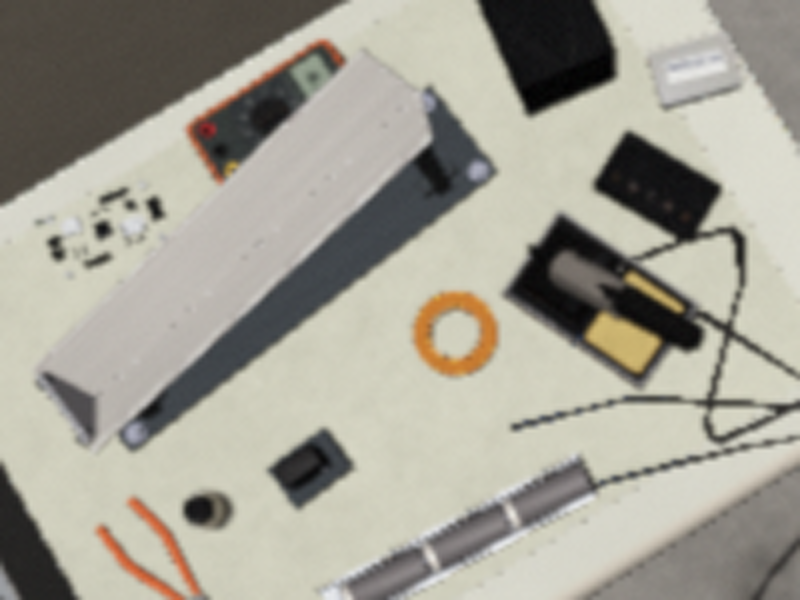

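View pics/sidec.png

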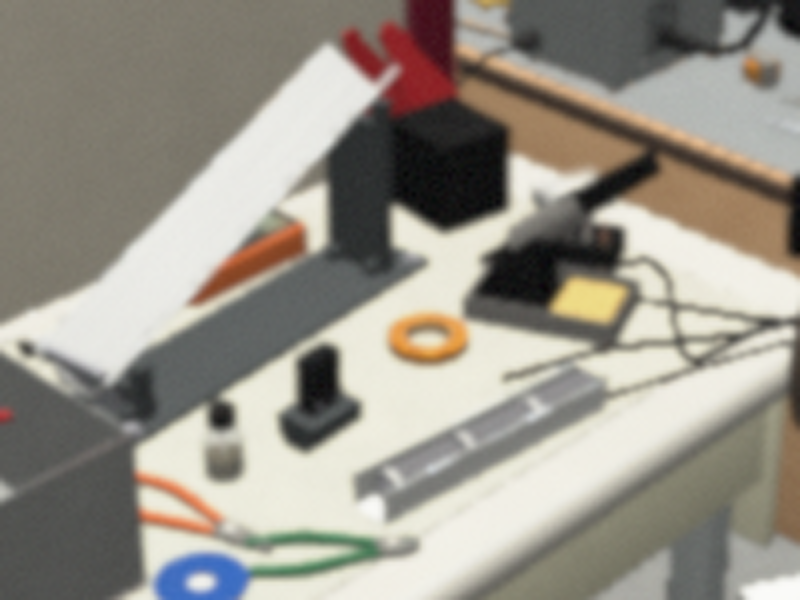

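The crops show the mouth of the channel at lower left (330,597 in the top crop) and the black plate at right (588,475). The follower foot corners are at (268,465), (325,428), (353,465) and (298,508). The trough head is at upper right (365,50)–(432,140), and its low end at (45,370)–(95,445).

```bash
cat > h.py <<'E'
import numpy as np, cv2
from plant import ctrl
from scipy.optimize import least_squares
from scipy.spatial.transform import Rotation as R
def cam(n, obs=None):
    c=ctrl.calibration(n)
    if n!="wrist": return c["K"],c["extrinsics"]
    o=obs or ctrl.get_obs(); T=np.eye(4); T[:3,:3]=R.from_euler('xyz',o["orientation"],degrees=True).as_matrix(); T[:3,3]=o["tool_pos"]
    return c["K"],T@c["hand_eye"]
def proj(c,P):
    K,E=c; q=(np.atleast_2d(P)-E[:3,3])@E[:3,:3]@K.T; return q[:,:2]/q[:,2:]
def onz(c,uv,z):
    K,E=c; uv=np.atleast_2d(uv).astype(float); d=np.c_[uv,np.ones(len(uv))]@np.linalg.inv(K).T@E[:3,:3].T
    return E[:3,3]+d*((z-E[2,3])/d[:,2])[:,None]
def trough(p): # x,y,yaw deg ; local pts-> world
    Rm=R.from_euler('xyz',[0,-22,p[2]],degrees=True).as_matrix()
    return lambda P:np.array([p[0],p[1],.034])+np.atleast_2d(P)@Rm.T
E
python3 - <<'E'
from h import *
t=cam("top");s=cam("side")
T=lambda p:np.array(p)/4+[125,130]
S=lambda p:np.array(p)/4+[140,185]
c=onz(t,T([[588,475],[330,597]]),.028);print("chan",c,c.mean(0),np.linalg.norm(c[0]-c[1]),np.degrees(np.arctan2(*(c[1]-c[0])[[1,0]])))
f=onz(t,T([[268,465],[325,428],[353,465],[298,508]]),.022);print("fol",f,f.mean(0)); print(onz(t,T([[303,462]]),.072))
L=np.array([[0,.035,.035],[0,-.035,.035],[.335,.035,.035],[.335,-.035,.035]])
# y+ of trough: z up, x up-slope
tt=T([[45,370],[95,447],[365,50],[432,140]]);ss=S([[45,350],[105,380],[330,45],[397,68]])
for flip in (1,-1):
    Q=L*[1,flip,1]
    def res(p,full=False):
        W=trough(p)(Q); return np.r_[(proj(t,W)-tt).ravel(),(proj(s,W)-ss).ravel()]
    for y0 in (-45,):
        r=least_squares(res,[.55,.4,y0],x_scale=[.1,.1,30],loss='soft_l1');print(flip,r.x,res(r.x).round(1),"head",trough(r.x)([.335,0,0]))
b=onz(t,T([[135,450],[495,172]]),.008);print("base yaw",b,np.degrees(np.arctan2(*(b[1]-b[0])[[1,0]])))
print("tape",onz(t,T([[455,333]]),.013))
E
```

```text
chan [[0.37764419 0.18133517 0.028     ]
 [0.29603701 0.3670243  0.028     ]] [0.3368406  0.27417974 0.028     ] 0.2028304368210562 113.72466516574238
fol [[0.39119148 0.41202574 0.022     ]
 [0.41676326 0.37065518 0.022     ]
 [0.38954438 0.3506633  0.022     ]
 [0.35975782 0.39055836 0.022     ]] [0.38931423 0.38097564 0.022     ]
[[0.39059557 0.37744052 0.072     ]]
1 [  0.43991226   0.53204569 -53.64125176] [-1.5 -0.1  0.6  0.4  0.1  1.4 -0.1  0.1 -0.8 -1.9  1.6 -1.2 -0.4 -0.7
  0.  -0.7] head [[0.62405203 0.28190773 0.15949321]]
-1 [  0.48449962   0.55361565 -75.65446676] [  0.5   4.5 -17.9 -38.6  22.9  47.1  -1.1  -1.5   1.7   0.1 -21.8 -18.5
  26.9  12.9  -1.   -1.2] head [[0.56145831 0.25269404 0.15949321]]
base yaw [[0.40529839 0.51213432 0.008     ]
 [0.60413476 0.24527375 0.008     ]] -53.310404288300894
tape [[0.48424038 0.27643026 0.013     ]]
```

Request:
apply_moves(
  targets=[
    {"travel":[0,35,-29],"roll":0,"jaw":87},
    {"travel":[0,35,-29],"roll":0,"jaw":87},
    {"travel":[0,35,-29],"roll":0,"jaw":87},
    {"travel":[0,35,-29],"roll":0,"jaw":87},
    {"travel":[0,35,-29],"roll":0,"jaw":87},
    {"travel":[0,35,-29],"roll":0,"jaw":87},
    {"travel":[0,35,-29],"roll":0,"jaw":87},
    {"travel":[-40,2,0],"roll":-5.5,"jaw":87},
  ],
)

```text
clock: 0.9
tool_pos: [0.2048, -0.3754, 0.4574]
orientation: [-179.4, 0.1, -151.0]
force: [2.2, -0.8, -0.1]
opening: 0.0868
gripper_force: 0.0
```

Request:
apply_moves(
  targets=[
    {"travel":[-45,2.4,0],"roll":-6,"jaw":87},
    {"travel":[-45,2.4,0],"roll":-6,"jaw":87},
    {"travel":[-45,2.4,0],"roll":-6,"jaw":87},
    {"travel":[-45,2.4,0],"roll":-6,"jaw":87},
    {"travel":[-45,2.4,0],"roll":-6,"jaw":87},
    {"travel":[-45,2.4,0],"roll":-6,"jaw":87},
    {"travel":[-45,2.4,0],"roll":-6,"jaw":87},
    {"travel":[-45,2.4,0],"roll":-6,"jaw":87},
    {"travel":[-45,2.4,0],"roll":-6,"jaw":87},
    {"travel":[-45,2.4,0],"roll":-6,"jaw":87},
  ],
)

```text
clock: 1.9
tool_pos: [0.4287, -0.0047, 0.4511]
orientation: [180.0, -0.0, -90.7]
force: [1.6, -0.4, 0.6]
opening: 0.0873
gripper_force: 0.0
```

Request:
apply_moves(
  targets=[
    {"travel":[-45,2.4,0],"roll":-6,"jaw":87},
    {"travel":[-45,2.4,0],"roll":-6,"jaw":87},
    {"travel":[-45,2.4,20],"roll":-6,"jaw":87},
    {"travel":[-40,2.4,20],"roll":-6,"jaw":87},
    {"travel":[-30,2,30],"roll":-1.5,"jaw":87},
    {"travel":[-20,2,30],"roll":0,"jaw":87},
    {"travel":[0,0,30],"roll":0,"jaw":87},
    {"travel":[0,0,0],"roll":0,"jaw":87},
    {"travel":[0,0,0],"roll":0,"jaw":87},
  ],
)

```text
clock: 2.8
tool_pos: [0.3721, 0.2083, 0.3223]
orientation: [180.0, -0.1, -65.4]
force: [0.3, 0.1, 0.8]
opening: 0.087
gripper_force: 0.0
```

Run:
```python
from h import *
o=ctrl.get_obs(); im=ctrl.snapshot("wrist"); cv2.imwrite("pics/w1.png",cv2.resize(im[:,:,::-1],None,fx=1.4,fy=1.4)); print(o["tool_pos"],o["orientation"],o["joint_pos"])
c=cam("wrist",o); print(proj(c,[[.337,.274,.028],[.39,.379,.072]])*1.4)
```

```text
[0.37208015 0.20827272 0.32229352] [ 1.79994596e+02 -5.04893675e-02 -6.53884689e+01] [ 5.60069934e+01 -6.42855085e+00 -2.12276662e+01  4.16580883e-02
 -7.52318036e+01 -3.14060945e+01]
[[392.71889625 313.78560501]
 [298.46532168 399.87078932]]
```

View pics/w1.png

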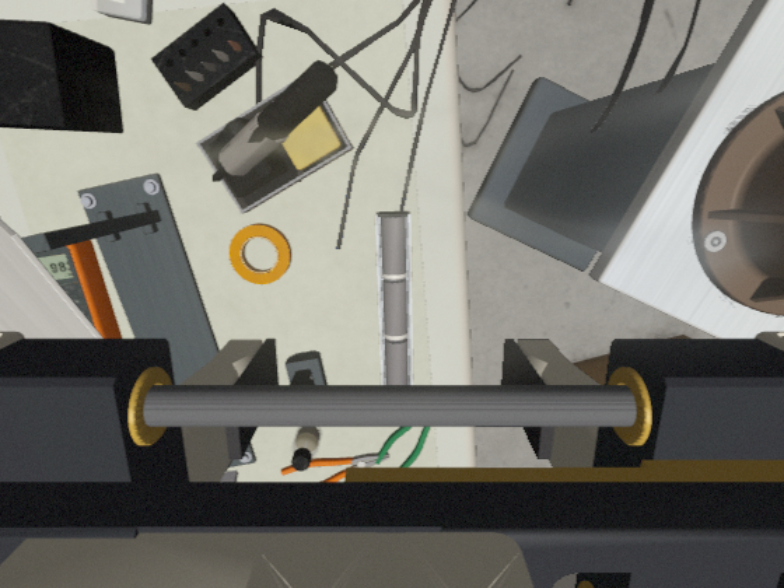

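The wrist view shows the channel running vertically, with its closed end at (377–409,212) and buttons at (394,276) and (397,338). The follower is at (307,370).

Run:
```python
from h import *
im=cv2.imread("pics/w1.png"); cv2.imwrite("pics/w1c.png",cv2.resize(im[195:385,330:470],None,fx=3.1,fy=3.1,interpolation=cv2.INTER_CUBIC))
c=cam("wrist")
for n,uv,z in (("closed",[[377,212],[409,212]],.028),("buttons",[[394,276],[397,338]],.015)):
    p=onz(c,np.array(uv)/1.4,z);print(n,p.round(4),p.mean(0).round(4),np.linalg.norm(p[0]-p[1]),np.degrees(np.arctan2(*(p[1]-p[0])[[1,0]])))
```

```text
closed [[0.3947 0.1873 0.028 ]
 [0.3667 0.1744 0.028 ]] [0.3807 0.1809 0.028 ] 0.030762562041671795 -155.37200804436395
buttons [[0.3517 0.241  0.015 ]
 [0.32   0.302  0.015 ]] [0.3359 0.2715 0.015 ] 0.06873070240191528 117.47307696060228
```

View pics/w1c.png

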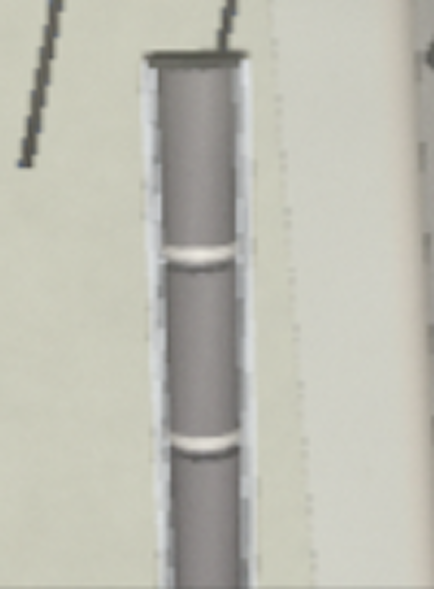

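Run:
```python
from h import *
c=cam("wrist")
f=lambda p:(np.array(p)/3.1+[330,195])/1.4
for n,uv,z in (("mid",[[196.5,60],[206.5,560]],.028),("L",[[143,60],[157,560]],.028),("R",[[250,60],[256,560]],.028),("btn",[[200,253],[205,442]],.020)):
    p=onz(c,f(uv),z);d=p[1]-p[0];d/=np.linalg.norm(d);print(n,p.round(4),np.degrees(np.arctan2(d[1],d[0])))
    if n=="mid":
        e=onz(c,f([[196.5,53]]),.028)[0]; m=e+d*.106; print("centre",m, "mouth",e+d*.212); o=ctrl.get_obs(); Rm=R.from_euler('xyz',o["orientation"],degrees=True).as_matrix(); print("tool shift mm",Rm.T@(np.r_[m[:2],.2]-o["tool_pos"])*1e3)
```

```text
mid [[0.3794 0.1827 0.028 ]
 [0.3046 0.3367 0.028 ]] 115.9205725154649
centre [0.33400917 0.27612454 0.028     ] mouth [0.28767395 0.37146103 0.028     ]
tool shift mm [-77.51388826   7.077888   123.0370467 ]
L [[0.3945 0.1897 0.028 ]
 [0.3201 0.3438 0.028 ]] 115.7699804906176
R [[0.3643 0.1758 0.028 ]
 [0.2891 0.3295 0.028 ]] 116.07112918618893
btn [[0.3516 0.2403 0.02  ]
 [0.322  0.3002 0.02  ]] 116.27458877909432
```

Request:
apply_moves(
  targets=[
    {"travel":[-11,1,36],"roll":0,"jaw":70},
    {"travel":[-11,1,36],"roll":0,"jaw":70},
    {"travel":[-11,1,36],"roll":0,"jaw":70},
    {"travel":[-11,1,36],"roll":0,"jaw":60},
    {"travel":[-11,1,36],"roll":0,"jaw":60},
    {"travel":[-11,1,36],"roll":0,"jaw":60},
    {"travel":[-11.5,1,30],"roll":0,"jaw":60},
    {"travel":[0,0,20],"roll":-1.3,"jaw":60},
    {"travel":[0,0,10],"roll":0,"jaw":60},
    {"travel":[0,0,0],"roll":0,"jaw":60},
  ],
)

```text
clock: 3.85
tool_pos: [0.3338, 0.2761, 0.0454]
orientation: [180.0, -0.0, -64.2]
force: [-0.4, -0.1, 0.6]
opening: 0.0606
gripper_force: 0.0
```

Run:
```python
from h import *
o=ctrl.get_obs(); im=ctrl.snapshot("wrist"); cv2.imwrite("pics/w2.png",im[:,:,::-1]); print(o["tool_pos"],o["orientation"])
```

```text
[0.33376425 0.27613658 0.04542586] [ 1.79968054e+02 -3.64809680e-02 -6.41750269e+01]
```

View pics/w2.png

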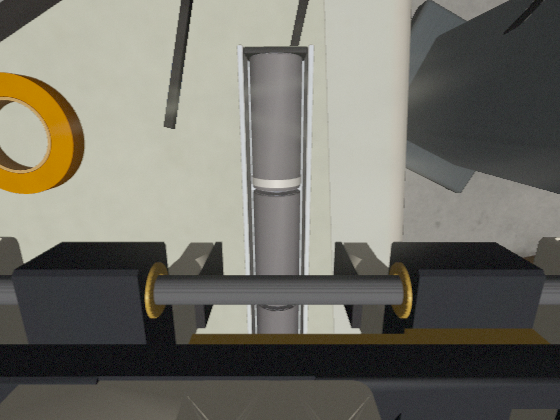

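The channel is centred between the fingers: its column is about 276 and the finger midpoint about 278. I'll lower 5 mm and close.

Request:
apply_moves(
  targets=[
    {"travel":[0,0,5],"roll":0,"jaw":60},
    {"travel":[0,0,0],"roll":0,"jaw":45},
    {"travel":[0,0,0],"roll":0,"jaw":36},
    {"travel":[0,0,0],"roll":0,"jaw":28},
    {"travel":[0,0,0],"roll":0,"jaw":28},
    {"travel":[0,0,0],"roll":0,"jaw":28},
    {"travel":[0,0,0],"roll":0,"jaw":28},
  ],
)

```text
clock: 4.6
tool_pos: [0.3334, 0.2764, 0.0409]
orientation: [-180.0, 0.0, -64.1]
force: [0.1, -0.7, 5.2]
opening: 0.0337
gripper_force: 30.0
```

Request:
apply_moves(
  targets=[
    {"travel":[0,0,-3],"roll":0,"jaw":28},
    {"travel":[0,0,-6],"roll":0,"jaw":28},
    {"travel":[0,0,-10],"roll":0,"jaw":28},
    {"travel":[0,0,-10],"roll":0,"jaw":28},
    {"travel":[0,0,-6],"roll":0,"jaw":28},
    {"travel":[0,0,0],"roll":0,"jaw":28},
  ],
)

```text
clock: 5.2
tool_pos: [0.3335, 0.2767, 0.0768]
orientation: [-179.9, 0.1, -64.1]
force: [0.3, 0.6, -4.4]
opening: 0.0333
gripper_force: 30.0
```

Run:
```python
from h import *
o=ctrl.get_obs(); im=ctrl.snapshot("side"); a=im[200:350,170:350,::-1]; w=ctrl.snapshot("wrist")[:,100:460,::-1]
cv2.imwrite("pics/s2.png",np.hstack([cv2.resize(a,(500,417)),cv2.resize(w,(300,350))[np.minimum(np.arange(417),349)]])); print(o["tool_pos"],o["orientation"],o["force"],o["moment"])
```

```text
[0.33353673 0.27667341 0.07677179] [-1.79890514e+02  8.79051328e-02 -6.40988298e+01] [ 0.31379659  0.59057374 -4.41130664] [0.03899771 0.07899414 0.03733412]
```

View pics/s2.png

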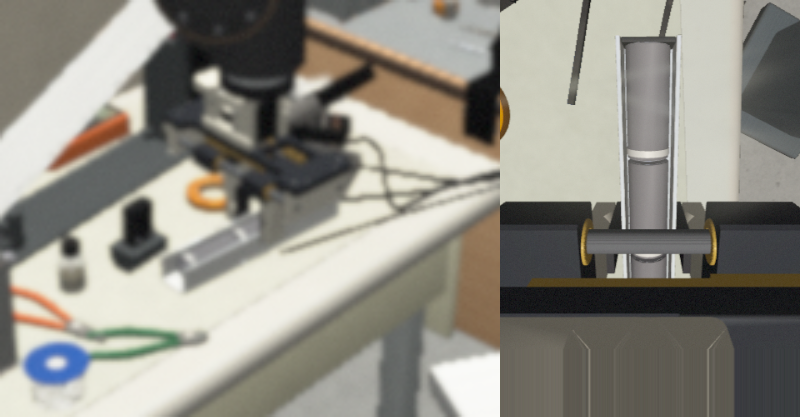

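The channel is lifted level with its full weight of 4.4 N, and the cells are in place. I'll carry it gently.

Request:
apply_moves(
  targets=[
    {"travel":[0,0,-8],"roll":0,"jaw":28},
    {"travel":[0,0,-16],"roll":0,"jaw":28},
    {"travel":[0,0,-22],"roll":0,"jaw":28},
    {"travel":[0,0,-25],"roll":0,"jaw":28},
    {"travel":[1,-5,-25],"roll":0,"jaw":28},
    {"travel":[2,-10,-25],"roll":0,"jaw":28},
    {"travel":[3,-16,-22],"roll":0,"jaw":28},
    {"travel":[4,-20,-16],"roll":0,"jaw":28},
    {"travel":[4,-22,-10],"roll":0,"jaw":28},
    {"travel":[4,-22,-4],"roll":0,"jaw":28},
  ],
)

```text
clock: 6.3
tool_pos: [0.4274, 0.3015, 0.25]
orientation: [-179.9, 0.0, -64.1]
force: [-0.1, 0.9, -3.3]
opening: 0.0335
gripper_force: 30.0
```

Request:
apply_moves(
  targets=[
    {"travel":[4,-22,0],"roll":0,"jaw":28},
    {"travel":[4,-22,0],"roll":0,"jaw":28},
    {"travel":[4,-22,0],"roll":0,"jaw":28},
    {"travel":[4,-22,0],"roll":0,"jaw":28},
    {"travel":[4,-22,0],"roll":0,"jaw":28},
    {"travel":[4,-20,0],"roll":0,"jaw":28},
    {"travel":[4,-16,0],"roll":0,"jaw":28},
    {"travel":[3,-11,0],"roll":0,"jaw":28},
    {"travel":[2,-7,0],"roll":0,"jaw":28},
    {"travel":[1,-3,0],"roll":0,"jaw":28},
  ],
)

```text
clock: 7.3
tool_pos: [0.5918, 0.3435, 0.2481]
orientation: [179.9, -0.0, -64.1]
force: [-0.2, -0.4, -2.9]
opening: 0.0338
gripper_force: 30.0
```

Request:
apply_moves(
  targets=[
    {"travel":[0,0,0],"roll":-1,"jaw":28},
    {"travel":[0,0,0],"roll":-2,"jaw":28},
    {"travel":[0,0,0],"roll":-2.5,"jaw":28},
    {"travel":[0,0,0],"roll":-2.5,"jaw":28},
    {"travel":[0,0,0],"roll":-1.6,"jaw":28},
    {"travel":[0,0,0],"roll":-1,"jaw":28},
    {"travel":[0,0,0],"roll":0,"jaw":28},
    {"travel":[0,0,0],"roll":0,"jaw":28},
  ],
)

```text
clock: 8.1
tool_pos: [0.5915, 0.3436, 0.2487]
orientation: [-180.0, 0.0, -53.5]
force: [0.8, 0.0, -3.9]
opening: 0.0337
gripper_force: 30.0
```

```bash
cat > tilt.py <<'E'
from h import *
c=ctrl.calibration("wrist")
o=ctrl.get_obs(); im=ctrl.snapshot("wrist"); g=cv2.cvtColor(im,cv2.COLOR_RGB2GRAY)
print(o["clock"],o["tool_pos"].round(4),o["orientation"].round(1),o["force"].round(1),o["opening"])
def prow(th,top=.0129,x=.106,piv=.0175):
    th=np.radians(th); dx,dz=x,top-piv
    # mouth down (-x end, +z) by th
    P=np.array([dx*np.cos(th)+dz*np.sin(th),0,piv-dx*np.sin(th)+dz*np.cos(th)])
    return proj((c["K"],c["hand_eye"]),P)[0]
for th in (0,5,10,15,20): print(th,prow(th).round(1),end=' ')
print(); print("col profile r0..90 step3",g[0:150:3,265:290].mean(1).astype(int))
cv2.imwrite(f"pics/t{o['clock']:.2f}.png",im[:,:,::-1])
E
python3 tilt.py
python3 - <<'E'
import sys;sys.path.insert(0,'.')
from h import *
g=cv2.imread("pics/w2.png",0); print(g[0:150:3,265:290].mean(1).astype(int))
o=ctrl.get_obs(); u=np.array([np.cos(np.radians(-53.6)),np.sin(np.radians(-53.6))]); d=np.array([.624,.282])-o["tool_pos"][:2]; print("along",d@u,"lateral(+left)",d@[-u[1],u[0]])
E
```

```text
8.1 [0.5915 0.3436 0.2487] [-180.     0.   -53.5] [ 0.8  0.  -3.9] 0.03369384952317492
0 [275.7  39.9] 5 [275.5  36.9] 10 [275.3  35.9] 15 [275.1  37.3] 20 [274.9  41.8] 
col profile r0..90 step3 [ 39  39  40  43  45  49  47  46  47  45  48  50  48  42  39  73  85 137
 159 159 159 159 159 159 159 159 160 161 162 163 162 160 160 158 158 158
 158 158 158 159 161 161 162 161 160 158 156 156 155 154]
[188 188 188 188 188 188 188 188 188 187 187 187 188 189 188 186  69  79
 127 132 132 131 132 132 132 133 133 136 136 137 135 134 132 132 132 132
 132 132 132 133 135 135 135 134 134 132 132 132 131 131]
along 0.06886520334318076 lateral(+left) -0.01044694622382023
```

Request:
apply_moves(
  targets=[
    {"travel":[-1,1.5,0],"roll":0,"jaw":28},
    {"travel":[-2,2.5,-1],"roll":0,"jaw":28},
    {"travel":[-2,2.5,-1],"roll":0,"jaw":28},
    {"travel":[-1.5,2.4,0],"roll":0,"jaw":28},
    {"travel":[-1,1.5,0],"roll":0,"jaw":28},
    {"travel":[0,0,0],"roll":0,"jaw":28},
  ],
)

```text
clock: 8.75
tool_pos: [0.5785, 0.3435, 0.2507]
orientation: [-180.0, 0.0, -53.5]
force: [-0.3, 0.1, -3.8]
opening: 0.0335
gripper_force: 30.0
```

```bash
python3 tilt.py
python3 - <<'E'
from h import *
import glob,os
f=max(glob.glob("pics/t*.png"),key=os.path.getmtime); im=cv2.imread(f); o=ctrl.get_obs(); c=cam("wrist",o)
tr=trough([.4399,.5320,-53.6]); P=proj(c,tr([[.335,.035,.035],[.335,0,0],[.335,-.035,.035],[.25,.035,.035],[.25,-.035,.035]])); print(P.round(1))
big=cv2.resize(im,None,fx=1.4,fy=1.4,interpolation=cv2.INTER_CUBIC)
for p in P: cv2.drawMarker(big,tuple(int(v*1.4) for v in p),(0,0,255),cv2.MARKER_CROSS,14,1)
cv2.imwrite("pics/ov.png",big)
E
```

```text
8.75 [0.5785 0.3435 0.2507] [-180.     0.   -53.5] [-0.3  0.1 -3.8] 0.03348375788687344
0 [275.7  39.9] 5 [275.5  36.9] 10 [275.3  35.9] 15 [275.1  37.3] 20 [274.9  41.8] 
col profile r0..90 step3 [ 45  46  50  44  43  44  43  48  47  49  44  41  37  40  41  75  86 139
 158 158 158 158 158 158 158 159 159 160 162 162 161 159 158 158 157 157
 157 157 158 158 160 161 161 160 159 157 156 155 155 154]
[[218.1 135.4]
 [276.6 113.2]
 [334.5 135.7]
 [230.7 238.1]
 [322.1 238.3]]
```

View pics/ov.png

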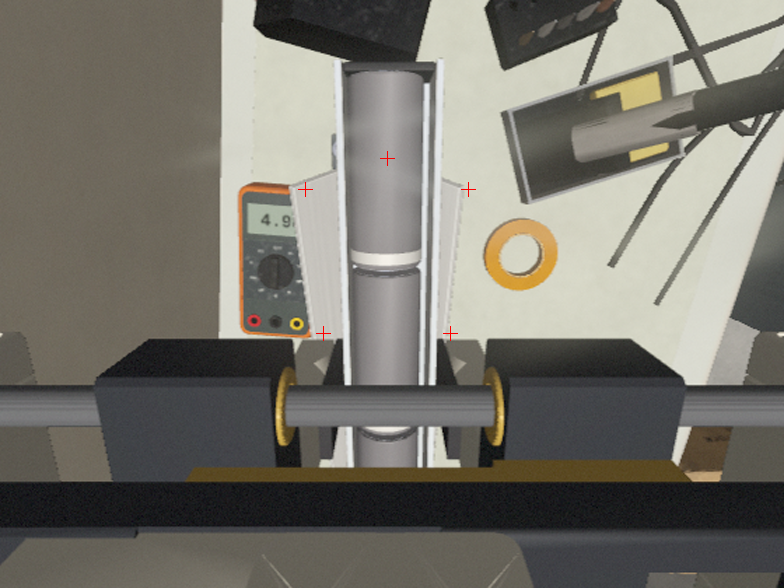

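The overlay shows the trough rims centred at column ~379 while the channel sits at 389, so the trough is about 4.5 mm to the image left (tool -y). The head is about 2 mm further than predicted, which is fine. I'll shift and lower.

Request:
apply_moves(
  targets=[
    {"travel":[0,-1.5,3],"roll":0,"jaw":28},
    {"travel":[0,-1.5,5],"roll":0,"jaw":28},
    {"travel":[0,-1.5,6],"roll":0,"jaw":28},
    {"travel":[0,0,6],"roll":0,"jaw":28},
    {"travel":[0,0,5],"roll":0,"jaw":28},
    {"travel":[0,0,3],"roll":0,"jaw":28},
    {"travel":[0,0,2],"roll":0,"jaw":28},
    {"travel":[0,0,0],"roll":0,"jaw":28},
  ],
)

```text
clock: 9.6
tool_pos: [0.5824, 0.3461, 0.2203]
orientation: [180.0, -0.0, -53.5]
force: [-0.2, 0.5, -3.5]
opening: 0.0335
gripper_force: 30.0
```

Request:
apply_moves(
  targets=[
    {"travel":[0,0,1],"roll":0,"jaw":28},
    {"travel":[0,0,1],"roll":0,"jaw":28},
    {"travel":[0,0,1],"roll":0,"jaw":28},
    {"travel":[0,0,1],"roll":0,"jaw":28},
    {"travel":[0,0,1],"roll":0,"jaw":28},
    {"travel":[0,0,0],"roll":0,"jaw":28},
  ],
)

```text
clock: 10.2
tool_pos: [0.5825, 0.3462, 0.2156]
orientation: [-180.0, -0.0, -53.5]
force: [-0.1, -0.4, -3.1]
opening: 0.0336
gripper_force: 30.0
```

Request:
apply_moves(
  targets=[
    {"travel":[0,0,1],"roll":0,"jaw":28},
    {"travel":[0,0,1],"roll":0,"jaw":28},
    {"travel":[0,0,1],"roll":0,"jaw":28},
    {"travel":[0,0,0],"roll":0,"jaw":28},
  ],
)

```text
clock: 10.6
tool_pos: [0.5828, 0.3465, 0.2131]
orientation: [-179.9, -0.0, -53.5]
force: [-0.9, 1.4, -0.4]
opening: 0.0336
gripper_force: 30.0
```

Request:
apply_moves(
  targets=[
    {"travel":[-0.2,0,1],"roll":0,"jaw":28},
    {"travel":[-0.2,0,1],"roll":0,"jaw":28},
    {"travel":[-0.2,0,1],"roll":0,"jaw":28},
    {"travel":[0,0,0],"roll":0,"jaw":28},
  ],
)

```text
clock: 11.0
tool_pos: [0.5821, 0.347, 0.2095]
orientation: [-180.0, 0.0, -53.5]
force: [-0.1, 2.1, 0.9]
opening: 0.0335
gripper_force: 30.0
```

Run:
```python
from h import *
im=ctrl.snapshot("wrist"); cv2.imwrite("pics/v1.png",im[:,:,::-1])
a=cv2.imread("pics/v1.png",0); b=cv2.imread("pics/t8.75.png",0)
for r in (60,90,120,150): print(r,b[r,225:330:3],a[r,225:330:3])
for g in (b,a): print(g[0:150:3,265:290].mean(1).astype(int)[8:36])
```

```text
60 [212 212 214 212 210 229 210 100  92 114 126 131 137 140 150 156 160 167
 173 161 155 145 143 133 122 115 204 198 106 218 230 209 210 209 210] [211 212 210 211 226 225  99  91 108 123 126 131 137 145 151 159 165 171
 175 166 158 150 141 133 124 118 135 226 105 169 229 214 209 208 208]
90 [210 209 208 210 208 214 224 127 123 132 141 145 149 154 157 158 166 170
 171 163 156 152 145 139 129 121 228 174 113 227 220 210 209 211 210] [211 209 209 209 211 225 153 130 130 139 145 148 152 154 159 164 169 173
 171 165 158 149 144 140 131 122 196 200 111 203 230 209 209 210 210]
120 [208 211 212 210 157 168 226 133 118 128 138 145 147 150 156 161 167 168
 167 160 154 151 147 139 132 120 226 137 120 227 216 209 211 210 210] [210 212 211 210 135 228 220 123 124 136 142 148 153 154 158 165 169 168
 169 163 156 148 147 140 135 126 213 176 122 224 214 178 209 210 211]
150 [190 195 192 193 192 193 227 196 110 112 129 137 142 147 152 159 158 161
 160 153 151 146 143 135 125 108 226 116 183 229 195 198 196 198 200] [194 195 195 193 194 205 228 105 107 121 131 138 144 149 153 161 162 162
 162 153 148 146 142 134 125 115 226 118 126 227 201 200 199 196 194]
[ 47  48  43  40  37  40  41  74  85 139 158 158 158 158 158 158 157 158
 159 160 161 161 160 159 158 157 157 157]
[ 31  32  34  36  37  94  80  84 111 161 161 161 161 161 161 161 161 161
 162 162 163 164 163 162 160 159 159 159]
```

Contact came at about z 0.2135 and the channel pivots in the pads as intended. I'll keep tipping slowly.

Request:
apply_moves(
  targets=[
    {"travel":[-0.2,0,1],"roll":0,"jaw":28},
    {"travel":[-0.2,0,1],"roll":0,"jaw":28},
    {"travel":[-0.2,0,1],"roll":0,"jaw":28},
    {"travel":[-0.2,0,1],"roll":0,"jaw":28},
    {"travel":[-0.2,0,1],"roll":0,"jaw":28},
    {"travel":[-0.2,0,1],"roll":0,"jaw":28},
    {"travel":[0,0,0],"roll":0,"jaw":28},
  ],
)

```text
clock: 11.75
tool_pos: [0.5813, 0.3477, 0.2034]
orientation: [180.0, 0.0, -53.5]
force: [-0.1, 3.3, -0.4]
opening: 0.0338
gripper_force: 30.0
```

```bash
cat > w.py <<'E'
from h import *
# plate width, button rows and side-view crop saved
o=ctrl.get_obs(); im=ctrl.snapshot("wrist"); g=cv2.cvtColor(im,cv2.COLOR_RGB2GRAY); cv2.imwrite(f"pics/v{o['clock']:.2f}.png",im[:,:,::-1])
s=ctrl.snapshot("side"); cv2.imwrite(f"pics/s{o['clock']:.2f}.png",s[:,:,::-1])
print(o["clock"],o["tool_pos"].round(4),o["force"].round(1))
print("col rows24-330/3",g[24:330:3,268:286].mean(1).astype(int))
r=70; print("row70",g[r,215:345:2])
E
python3 w.py
```

```text
11.75 [0.5813 0.3477 0.2034] [-0.1  3.3 -0.4]
col rows24-330/3 [ 29  30  31  32  63  69  81  74 122 164 164 164 163 164 164 163 163 163
 164 163 164 164 164 163 162 161 161 161 161 161 161 162 163 163 163 163
 161 160 159 158 157 157 157 157 157 157 156 155 154 154 152 151 151 150
 149 227 227 203 150 105 156 148 148 147 148 147 148 148 147 147 148 147
 147 146 146 146 146 146 146 146 145 145 145 145  55  64  89 100 104 119
 125 125 120 111 120 107 145 143 144 144 144 144]
row70 [211 211 212 212 210 211 213 213 212 212 228 230 148 104  96  97 107 117
 126 127 132 134 139 141 146 147 152 156 161 165 169 172 167 165 159 155
 150 145 141 137 136 126 120 117 113 228 209 106 106 176 228 229 209 207
 207 206 208 207 208 208 208 208 207 209 208]
```

Request:
apply_moves(
  targets=[
    {"travel":[-0.3,0,1],"roll":0,"jaw":28},
    {"travel":[-0.3,0,1],"roll":0,"jaw":28},
    {"travel":[-0.3,0,1],"roll":0,"jaw":28},
    {"travel":[-0.3,0,1],"roll":0,"jaw":28},
    {"travel":[0,0,0],"roll":0,"jaw":28},
    {"travel":[0,0,0],"roll":0,"jaw":28},
  ],
)

```text
clock: 12.45
tool_pos: [0.5807, 0.3483, 0.1994]
orientation: [180.0, -0.0, -53.5]
force: [1.4, 1.5, -0.6]
opening: 0.0335
gripper_force: 30.0
```

```bash
python3 w.py
```

```text
12.45 [0.5807 0.3483 0.1994] [ 1.4  1.5 -0.6]
col rows24-330/3 [ 31  30  34  35 129  68  76  65 144 157 158 158 158 158 158 158 158 158
 158 158 159 159 158 158 157 157 156 156 156 156 157 157 158 159 159 158
 157 156 155 154 154 154 154 154 155 154 154 153 152 151 151 150 149 149
 148 152 225 225 175 130 120 156 146 146 146 146 146 147 146 145 146 145
 145 145 145 145 145 144 144 144 144 143 143 143  53  65  89 100 104 119
 124 124 120 111 103 145 142 143 142 143 143 143]
row70 [211 211 211 211 211 211 213 211 216 229 227 137 106  99  96 104 114 123
 126 127 134 133 140 141 147 149 150 154 158 161 162 165 163 157 155 151
 146 146 137 135 131 125 118 117 100 215 228 124 104  99 222 227 221 192
 208 207 208 207 208 207 207 207 208 207 207]
```

Request:
apply_moves(
  targets=[
    {"travel":[-0.3,0,1],"roll":0,"jaw":28},
    {"travel":[-0.3,0,1],"roll":0,"jaw":28},
    {"travel":[0,0,0],"roll":0,"jaw":28},
    {"travel":[0,0,0],"roll":0,"jaw":28},
    {"travel":[0,0,0],"roll":0,"jaw":28},
  ],
)

```text
clock: 13.05
tool_pos: [0.5803, 0.3489, 0.1975]
orientation: [180.0, -0.0, -53.5]
force: [2.4, -0.4, -0.5]
opening: 0.0336
gripper_force: 30.0
```

```bash
python3 w.py
```

```text
13.05 [0.5803 0.3489 0.1975] [ 2.4 -0.4 -0.5]
col rows24-330/3 [ 33  35  39  76  68  70  77  68 225 113 119 156 155 155 155 155 155 155
 155 156 157 157 157 156 154 154 154 153 154 154 153 154 156 156 156 156
 155 154 153 152 153 152 152 152 153 152 152 152 152 151 150 150 149 148
 148 148 147 183 224 224 147 113 121 146 145 146 145 146 145 145 145 145
 144 144 144 143 144 144 144 144 143 143 143 143  52  66  88 100 104 119
 125 124 120 110 116 112 142 142 142 141 142 142]
row70 [212 212 211 212 212 212 213 209 230 229 194 105 105  91 100 108 120 123
 129 129 136 137 141 143 145 147 151 152 154 157 159 162 157 155 150 151
 147 141 139 135 131 127 122 116 103 204 227 151 108 107 193 227 229 204
 207 208 207 207 208 209 206 207 208 209 209]
```

The cells are just starting to slide.

Request:
apply_moves(
  targets=[
    {"travel":[-0.2,0,0.7],"roll":0,"jaw":28},
    {"travel":[0,0,0],"roll":0,"jaw":28},
    {"travel":[0,0,0],"roll":0,"jaw":28},
    {"travel":[0,0,0],"roll":0,"jaw":28},
    {"travel":[0,0,0],"roll":0,"jaw":28},
  ],
)

```text
clock: 13.65
tool_pos: [0.5801, 0.3492, 0.1968]
orientation: [180.0, -0.0, -53.5]
force: [2.9, 0.5, -1.7]
opening: 0.0338
gripper_force: 30.0
```

```bash
python3 w.py
```

```text
13.65 [0.5801 0.3492 0.1968] [ 2.9  0.5 -1.7]
col rows24-330/3 [ 40  43  46 103  62  75  85  78 225 228 228 228 228 228 228 228 228 228
 228 227 227 226 226 227 227 227 227 227 228 125 127 132 139 153 165 160
 157 154 152 151 150 151 151 151 151 151 150 150 150 149 148 148 147 147
 146 147 147 146 146 146 146 146 145 145 145 144 144 144 144 143 143 143
 190 222 208 114 110 131 143 142 143 143 142 142  53  64  88  99 104 119
 124 124 120 110 142 142 142 141 141 141 141 141]
row70 [212 212 212 211 211 212 213 211 229 231 180 111 110 112 211 233 230 229
 229 231 232 233 233 231 228 227 226 226 229 229 228 229 228 228 231 229
 228 228 229 229 227 225 226 228 228 230 228 177 121 119 177 230 229 198
 210 209 209 210 209 209 208 209 207 209 209]
```

Request:
apply_moves(
  targets=[
    {"travel":[0,0,0],"roll":0,"jaw":28},
    {"travel":[0,0,0],"roll":0,"jaw":28},
    {"travel":[0,0,0],"roll":0,"jaw":28},
    {"travel":[0,0,0],"roll":0,"jaw":28},
    {"travel":[0,0,0],"roll":0,"jaw":28},
  ],
)

```text
clock: 14.25
tool_pos: [0.5801, 0.3492, 0.1969]
orientation: [-180.0, 0.0, -53.5]
force: [1.3, 0.3, -1.2]
opening: 0.0337
gripper_force: 30.0
```

```bash
python3 w.py
```

```text
14.25 [0.5801 0.3492 0.1969] [ 1.3  0.3 -1.2]
col rows24-330/3 [ 31  36  38  97  54  64  75  68 212 215 215 215 215 215 216 215 216 215
 215 215 214 214 215 215 215 216 216 216 216 216 215 215 215 214 214 214
 215 215 216 215 215 216 215 215 215 215 216 216 216 216 216 216 216 216
 216 216 216 216 216 216 216 216 216 216 216 216 216 215 215 216 216 184
 106 105 105 104 103 102 101 101 110 132 132 131  48  60  81  91  95 109
 114 114 110 101 131 131 131 131 131 130 130 130]
row70 [199 200 198 199 199 200 200 198 216 217 172 100 101 102 191 220 218 216
 216 218 220 219 220 217 216 215 214 213 216 218 216 216 215 216 217 216
 215 216 218 216 215 212 214 215 216 218 216 163 107 109 161 215 216 188
 196 196 196 195 196 196 196 196 196 196 197]
```

Request:
apply_moves(
  targets=[
    {"travel":[0,0,0],"roll":0,"jaw":28},
    {"travel":[0,0,0],"roll":0,"jaw":28},
    {"travel":[0,0,0],"roll":0,"jaw":28},
  ],
)

```text
clock: 14.65
tool_pos: [0.5802, 0.3492, 0.197]
orientation: [-180.0, 0.0, -53.5]
force: [1.6, -0.0, -0.8]
opening: 0.0338
gripper_force: 30.0
```

```bash
python3 w.py | head -3
python3 - <<'E'
from h import *
c=ctrl.calibration("wrist")
for x in (.02,0,-.02,-.04,-.06): 
    th=np.radians(14); print(x,proj((c["K"],c["hand_eye"]),[x*np.cos(th),0,.0175-x*np.sin(th)+.018])[0].round(0))
E
```

```text
14.65 [0.5802 0.3492 0.197 ] [ 1.6 -0.  -0.8]
col rows24-330/3 [ 33  37  37  96  56  66  74  66 212 215 215 215 215 215 215 215 215 215
 215 214 213 214 214 214 215 215 215 215 215 215 214 215 214 214 214 214
0.02 [276. 220.]
0 [276. 249.]
-0.02 [276. 275.]
-0.04 [276. 298.]
-0.06 [276. 319.]
```

Run:
```python
import cv2,glob,os
fs=sorted(glob.glob("pics/v1[34]*.png"),key=os.path.getmtime); print(fs)
for f in fs[-2:]: print(cv2.imread(f,0)[225:345:3,268:286].mean(1).astype(int))
ss=sorted(glob.glob("pics/s1[34]*.png"),key=os.path.getmtime)
a,b=cv2.imread(ss[-1],0).astype(int),cv2.imread(ss[-2],0).astype(int); d=abs(a-b)[200:300,130:260]; print(ss[-2:],d.max(),(d>25).sum())
```

```text
['pics/v13.05.png', 'pics/v13.65.png', 'pics/v14.25.png', 'pics/v14.65.png']
[215 215 215 215 183 105 105 104 103 103 101 100 100 110 132 131 131  48
  59  81  91  94 108 113 113 109 100 130 130 131 130 131 130 130 130 130
 116  65  65  65]
[215 215 215 215 215 215 215 215 215 215 215 215 215 214 214 214 214  57
  65  84  93  97 110 114 114 110 101 214 213 213 213 213 213 160  97  96
  89  65  65  64]
['pics/s14.25.png', 'pics/s14.65.png'] 142 357
```

Cell 3's rear has passed the hand and is near the mouth. I'll withdraw the channel slowly up the slope so that it comes out.

Request:
apply_moves(
  targets=[
    {"travel":[0,0,-1],"roll":0,"jaw":28},
    {"travel":[1,0,-2],"roll":0,"jaw":28},
    {"travel":[3,0,-2],"roll":0,"jaw":28},
    {"travel":[5,0,-2.2],"roll":0,"jaw":28},
    {"travel":[6,0,-2.5],"roll":0,"jaw":28},
    {"travel":[6,0,-2.5],"roll":0,"jaw":28},
    {"travel":[6,0,-2.5],"roll":0,"jaw":28},
    {"travel":[6,0,-2.5],"roll":0,"jaw":28},
    {"travel":[6,0,-2.5],"roll":0,"jaw":28},
    {"travel":[6,0,-2.5],"roll":0,"jaw":28},
  ],
)

```text
clock: 15.75
tool_pos: [0.6073, 0.3125, 0.2193]
orientation: [-180.0, -0.0, -53.5]
force: [-0.6, 0.5, -1.8]
opening: 0.0337
gripper_force: 30.0
```

Request:
apply_moves(
  targets=[
    {"travel":[6,0,-2.5],"roll":0,"jaw":28},
    {"travel":[6,0,-2.5],"roll":0,"jaw":28},
    {"travel":[6,0,-2.5],"roll":0,"jaw":28},
    {"travel":[6,0,-2.5],"roll":0,"jaw":28},
    {"travel":[5,0,-2.2],"roll":0,"jaw":28},
    {"travel":[3,0,-1.5],"roll":0,"jaw":28},
    {"travel":[0,0,0],"roll":0,"jaw":28},
    {"travel":[0,0,0],"roll":0,"jaw":28},
    {"travel":[0,0,0],"roll":0,"jaw":28},
    {"travel":[0,0,0],"roll":0,"jaw":28},
  ],
)

```text
clock: 16.75
tool_pos: [0.6258, 0.2875, 0.2327]
orientation: [180.0, 0.0, -53.5]
force: [-0.1, -0.0, -1.3]
opening: 0.0338
gripper_force: 30.0
```

```bash
python3 w.py|head -1
python3 - <<'E'
import cv2,glob,os
fs=sorted(glob.glob("pics/v1*.png"),key=os.path.getmtime)
print(cv2.imread(fs[-1],0)[225:345:3,268:286].mean(1).astype(int))
E
```

```text
16.75 [0.6258 0.2875 0.2327] [-0.1 -0.  -1.3]
[215 215 215 215 215 215 215 215 215 215 215 214 214 214 214 214 214  57
  66  84  94  97 110 114 115 110 101 213 213 214 213 213 213 213 213 213
 188  65  65  65]
```

The lift force is 1.3 N, so the channel is empty. I'll return it to its original spot.

Request:
apply_moves(
  targets=[
    {"travel":[0,0,-15],"roll":0,"jaw":28},
    {"travel":[0,0,-25],"roll":0,"jaw":28},
    {"travel":[-4,6,-10],"roll":0,"jaw":28},
    {"travel":[-10,16,0],"roll":0,"jaw":28},
    {"travel":[-18,26,0],"roll":1,"jaw":28},
    {"travel":[-18.5,27,0],"roll":2,"jaw":28},
    {"travel":[-18.5,27,0],"roll":2,"jaw":28},
    {"travel":[-18.5,27,0],"roll":2,"jaw":28},
    {"travel":[-18.5,27,0],"roll":2,"jaw":28},
    {"travel":[-18.5,27,0],"roll":1.6,"jaw":28},
  ],
)

```text
clock: 17.85
tool_pos: [0.4035, 0.2925, 0.2833]
orientation: [-179.9, 0.0, -64.2]
force: [-0.4, 0.4, -1.8]
opening: 0.0336
gripper_force: 30.0
```

```bash
cat > go.py <<'E'
import sys
from h import *
o=ctrl.get_obs(); d=np.array(list(map(float,sys.argv[1:4])))-o["tool_pos"]
Rm=R.from_euler('xyz',o["orientation"],degrees=True).as_matrix(); print(o["tool_pos"].round(4),o["orientation"].round(1),"shift",(Rm.T@d*1e3).round(1))
E
python3 go.py .334 .276 .1
```

```text
[0.4035 0.2925 0.2833] [-179.9    0.   -64.2] shift [-15.3  69.9 183.3]
```

Request:
apply_moves(
  targets=[
    {"travel":[-4,17,5],"roll":0,"jaw":28},
    {"travel":[-4,20,20],"roll":0,"jaw":28},
    {"travel":[-4,20,35],"roll":0,"jaw":28},
    {"travel":[-3,13,40],"roll":0,"jaw":28},
    {"travel":[0,0,40],"roll":0,"jaw":28},
    {"travel":[0,0,30],"roll":0,"jaw":28},
    {"travel":[0,0,20],"roll":0,"jaw":28},
    {"travel":[0,0,8],"roll":0,"jaw":28},
    {"travel":[0,0,0],"roll":0,"jaw":28},
  ],
)

```text
clock: 18.75
tool_pos: [0.3353, 0.2754, 0.0845]
orientation: [179.9, -0.0, -64.1]
force: [0.1, -0.3, -0.5]
opening: 0.0339
gripper_force: 30.0
```

Request:
apply_moves(
  targets=[
    {"travel":[0.2,0,5],"roll":0,"jaw":28},
    {"travel":[0.3,0,4],"roll":0,"jaw":28},
    {"travel":[0.3,0,4],"roll":0,"jaw":28},
    {"travel":[0.3,0,4],"roll":0,"jaw":28},
    {"travel":[0.3,0,4],"roll":0,"jaw":28},
    {"travel":[0.3,0,4],"roll":0,"jaw":28},
    {"travel":[0.3,0,4],"roll":0,"jaw":28},
    {"travel":[0.3,0,3],"roll":0,"jaw":28},
    {"travel":[0.2,0,3],"roll":0,"jaw":28},
    {"travel":[0,0,0],"roll":0,"jaw":28},
  ],
)

```text
clock: 19.75
tool_pos: [0.3367, 0.2734, 0.0494]
orientation: [180.0, -0.0, -64.1]
force: [0.4, -0.5, 0.6]
opening: 0.0339
gripper_force: 30.0
```

Request:
apply_moves(
  targets=[
    {"travel":[0,0,3],"roll":0,"jaw":28},
    {"travel":[0,0,3],"roll":0,"jaw":28},
    {"travel":[0,0,2],"roll":0,"jaw":28},
    {"travel":[0,0,0],"roll":0,"jaw":28},
  ],
)

```text
clock: 20.15
tool_pos: [0.3366, 0.2735, 0.0415]
orientation: [180.0, -0.0, -64.1]
force: [0.8, -0.7, -0.1]
opening: 0.034
gripper_force: 30.0
```

```bash
python3 w.py
python3 - <<'E'
import cv2
print(cv2.imread("pics/w2.png",0)[70,215:345:2])
E
```

```text
20.15 [0.3366 0.2735 0.0415] [ 0.8 -0.7 -0.1]
col rows24-330/3 [187 187 186 186 186 186 187  71  79  52  53  54 203 203 204 203 203 203
 202 202 201 201 200 201 194 188 188 181 181 175 175 171 169 172 171 176
 170 172 164 163 163 163 170 164 165 161 165 159 159 163 155 156 156 163
 205 205 205 205 205 205 205 205 206 205 205 205 205 205 205 205 205 205
 205 204 205 205 205 205 204 205 205 205 205 204  53  60  78  87  90 103
 105 106 103  95 204 204 204 204 204 204 204 203]
row70 [188 187 188 190 189 187 188 189 190 188 189 188 184 206 207 128  94 133
 209 207 205 204 207 209 209 207 205 202 201 204 207 204 205 204 203 206
 206 167  77  79  79  84 204 206 206 206 172 100  93 194 206 192 186 187
 186 188 187 179 191 190 191 191 192 192 191]
[190 190 190 190 189 189 189 191 190 190 189 186 207 209 131  88 112 177
  87  96 106 111 115 117 119 125 125 127 132 132 135 136 138 138 137 133
 130 127 125 119 114 107  97 109 185  93  87 201 207 193 188 188 188 189
 188 177 192 192 193 192 191 193 194 192 191]
```

Request:
apply_moves(
  targets=[
    {"travel":[0,0,1],"roll":0,"jaw":28},
    {"travel":[0,0,1],"roll":0,"jaw":28},
    {"travel":[0,0,0],"roll":0,"jaw":28},
  ],
)

```text
clock: 20.55
tool_pos: [0.3367, 0.2735, 0.0407]
orientation: [-180.0, -0.0, -64.1]
force: [-4.8, -4.0, 19.3]
opening: 0.0333
gripper_force: 30.0
```

Request:
apply_moves(
  targets=[
    {"travel":[0,0,-1],"roll":0,"jaw":28},
    {"travel":[0,0,0],"roll":0,"jaw":45},
    {"travel":[0,0,0],"roll":0,"jaw":60},
    {"travel":[0,0,0],"roll":0,"jaw":70},
    {"travel":[0,0,-15],"roll":0,"jaw":70},
    {"travel":[0,0,-30],"roll":0,"jaw":70},
    {"travel":[0,0,-40],"roll":0,"jaw":70},
    {"travel":[0,0,-40],"roll":0,"jaw":70},
    {"travel":[-25,-20,-30],"roll":0,"jaw":70},
    {"travel":[-35,-20,-20],"roll":0,"jaw":70},
  ],
)

```text
clock: 21.55
tool_pos: [0.3471, 0.3454, 0.2189]
orientation: [-179.8, 0.1, -64.2]
force: [0.7, 1.0, -0.9]
opening: 0.0697
gripper_force: 0.0
```

Request:
apply_moves(
  targets=[
    {"travel":[-35,-20,-15],"roll":0,"jaw":70},
    {"travel":[-36,-25,-18],"roll":0,"jaw":70},
    {"travel":[0,0,0],"roll":-4.5,"jaw":70},
    {"travel":[0,0,0],"roll":-4.5,"jaw":70},
    {"travel":[0,0,0],"roll":0,"jaw":70},
  ],
)

```text
clock: 22.05
tool_pos: [0.3557, 0.4287, 0.2482]
orientation: [179.9, -0.0, -55.0]
force: [-0.2, -0.1, -0.7]
opening: 0.0698
gripper_force: 0.0
```

```bash
python3 w.py | head -1
python3 - <<'E'
from h import *
o=ctrl.get_obs(); im=ctrl.snapshot("wrist"); cv2.imwrite("pics/F.png",im[:,:,::-1]); np.savez("F.npz",p=o["tool_pos"],r=o["orientation"]); c=cam("wrist",o)
print(proj(c,[[.39,.379,.072],[.39,.379,.0]]))
cv2.imwrite("pics/Ft.png",ctrl.snapshot("top")[:,:,::-1])
E
python3 go.py .47 .492 .30
```

```text
22.05 [0.3557 0.4287 0.2482] [-0.2 -0.1 -0.7]
[[276.92490744 131.79428544]
 [277.10369176 128.75299997]]
[0.3559 0.4282 0.2487] [180.   -0.  -55.2] shift [  12.7 -130.1  -51.4]
```

Request:
apply_moves(
  targets=[
    {"travel":[0,0,-30],"roll":0,"jaw":70},
    {"travel":[4,-40,-20],"roll":0,"jaw":70},
    {"travel":[4,-45,0],"roll":0,"jaw":70},
    {"travel":[4,-45,0],"roll":-1.6,"jaw":70},
    {"travel":[0,0,0],"roll":0,"jaw":70},
  ],
)

```text
clock: 22.75
tool_pos: [0.4729, 0.4942, 0.2957]
orientation: [179.8, -0.1, -53.6]
force: [-1.0, -0.8, -1.2]
opening: 0.07
gripper_force: 0.0
```

Run:
```python
from h import *
o=ctrl.get_obs(); im=ctrl.snapshot("wrist"); cv2.imwrite("pics/C.png",im[:,:,::-1]); np.savez("C.npz",p=o["tool_pos"],r=o["orientation"]); c=cam("wrist",o)
print(o["tool_pos"],o["orientation"]); tr=trough([.4399,.5320,-53.6]); P=proj(c,tr([[x,0,.03] for x in (0,.065,.13,.195,.335)])); print(P)
C=im[:,:,::-1].copy()
F=cv2.imread("pics/F.png"); 
f=cv2.resize(F[60:210,200:350],(400,400),interpolation=cv2.INTER_CUBIC)
a=cv2.resize(C[0:260,148:408],(400,400),interpolation=cv2.INTER_CUBIC)
t=cv2.resize(cv2.imread("pics/Ft.png")[140:290,130:290],(213,200)); s=cv2.resize(ctrl.snapshot("side")[200:350,130:350,::-1],(293,200))
bot=np.zeros((200,800,3),np.uint8); bot[:,:213]=t; bot[:,220:513]=s
cv2.imwrite("pics/M.png",np.vstack([np.hstack([f,a]),bot]))
```

```text
[0.4728513  0.49417768 0.29565059] [ 1.79844113e+02 -1.04294805e-01 -5.36499063e+01]
[[ 279.97372674  230.16090108]
 [ 280.23688026  186.75303085]
 [ 280.5669501   132.30713624]
 [ 280.993178     61.99971551]
 [ 282.52575524 -190.80295836]]
```

View pics/M.png

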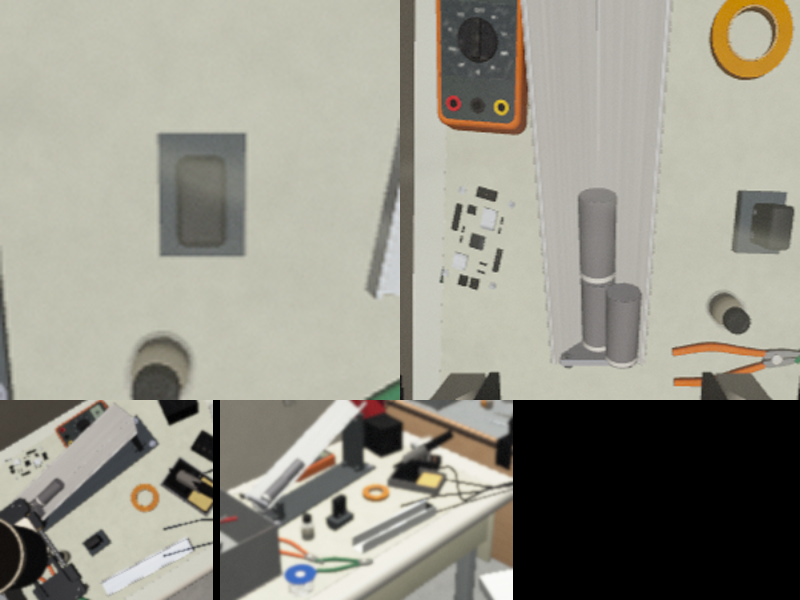

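The mosaic shows the follower cleanly (foot 158–246 × 133–256, grip at 202,202) and the channel empty and standing. But one cell has jumped: two cells lie in the fold and the third lies beside the first on the near flank, at (623,325). I'll mend this by pushing that cell up the flank by its lower end until it drops into the fold behind the others. First I'll check clearance to the bin.

Run:
```python
from h import *
t=cam("top");s=cam("side")
# bin corner height from side & top views: top corner far-right, near-right
for ut,us in (([110,213],[112,258]),([153,297],[173,297])):
    f=lambda P:np.r_[proj(t,P[None])[0]-ut,proj(s,P[None])[0]-us]
    r=least_squares(f,[.4,.6,.1]);print("bin corner",r.x,f(r.x))
Z=np.load("F.npz"); c=cam("wrist",dict(tool_pos=Z["p"],orientation=Z["r"]))
g=lambda p:np.array(p)*150/400+[200,60]
p=onz(c,g([[158,133],[246,133],[246,256],[158,256]]),.022);print("foot",p.round(4),p.mean(0)); print("grip",onz(c,g([[202,203]]),.072))
d=p[0]-p[3]+p[1]-p[2];print("yaw",np.degrees(np.arctan2(d[1],d[0])))
Z=np.load("C.npz"); c=cam("wrist",dict(tool_pos=Z["p"],orientation=Z["r"]))
h=lambda p:(np.array(p)-[400,0])*260/400+[148,0]
o=np.array([.4446,.5324]);tr=lambda P:trough([*o,-53.6])(P)
for n,q in (("fold far",[.3,0,0]),("A2 top rear",[.128,0,.0314]),("B top rear",[.065,-.0184,.0498]),("B low top",[0,-.0184,.0498]),("rimR0",[0,-.035,.035]),("rimL0",[0,.035,.035])): print(n,(proj(c,tr(q))[0]-[148,0])*400/260+[400,0])
```

```text
bin corner [0.4912729  0.64296973 0.0936524 ] [-7.29913658 -1.84327255  7.45382612  2.77391628]
bin corner [0.25919204 0.51433225 0.09797472] [-4.69617574 -1.38789825  4.46967406  1.14177082]
foot [[0.4179 0.3729 0.022 ]
 [0.3883 0.3523 0.022 ]
 [0.3591 0.3932 0.022 ]
 [0.3899 0.4146 0.022 ]] [0.38879579 0.38325457 0.022     ]
grip [[0.38857937 0.38299794 0.072     ]]
yaw -55.31287187465844
fold far [ 596.96897858 -162.32692894]
A2 top rear [597.68415644 203.45128784]
B top rear [624.50721361 300.0120631 ]
B low top [621.85765162 368.32535062]
rimR0 [642.01319574 355.35815303]
rimL0 [554.03670874 355.45780446]
```

```bash
python3 go.py .4034 .5579 .095
```

```text
[0.4701 0.4928 0.297 ] [ 1.799e+02 -1.000e-01 -5.360e+01] shift [-92.2  14.6 202. ]
```

Request:
apply_moves(
  targets=[
    {"travel":[-30,5,10],"roll":0,"jaw":30},
    {"travel":[-32,5,20],"roll":0,"jaw":0},
    {"travel":[-30,4.6,25],"roll":0,"jaw":0},
    {"travel":[0,0,40],"roll":0,"jaw":0},
    {"travel":[0,0,40],"roll":0,"jaw":0},
    {"travel":[0,0,35],"roll":0,"jaw":0},
    {"travel":[0,0,20],"roll":0,"jaw":0},
    {"travel":[0,0,12],"roll":0,"jaw":0},
    {"travel":[0,0,0],"roll":0,"jaw":0},
    {"travel":[0,0,0],"roll":0,"jaw":0},
  ],
)

```text
clock: 23.85
tool_pos: [0.4031, 0.5588, 0.0983]
orientation: [-179.9, 0.0, -53.5]
force: [-0.1, 0.2, 0.7]
opening: 0.0011
gripper_force: 0.0
```

```bash
python3 go.py .4034 .5579 .095
cat > bl.py <<'E'
from h import *
# where the cells are, seen by the wrist camera: dark-ish blobs inside trough, projected predictions
o=ctrl.get_obs(); im=ctrl.snapshot("wrist"); g=cv2.cvtColor(im,cv2.COLOR_RGB2GRAY); c=cam("wrist",o)
cv2.imwrite(f"pics/b{o['clock']:.2f}.png",im[:,:,::-1])
print(o["clock"],o["tool_pos"].round(4),o["force"].round(1))
tr=trough([.4446,.5324,-53.6])
for n,y,h in (("fold",0,.0314),("flank",-.0184,.0498)):
    xs=np.arange(-.01,.335,.005); P=proj(c,tr(np.c_[xs,0*xs+y,0*xs+h])).round().astype(int)
    print(n,[(int(round(x*1000)),int(g[v,u])) for x,(u,v) in zip(xs,P) if 0<=u<560 and 0<=v<420])
E
python3 bl.py
```

```text
[0.4031 0.5588 0.0983] [-179.9    0.   -53.5] shift [0.9 0.3 3.3]
23.85 [0.4031 0.5588 0.0983] [-0.1  0.2  0.7]
fold [(-10, 166), (-5, 116), (0, 116), (5, 205), (10, 128), (15, 129), (20, 133), (25, 129), (30, 132), (35, 129), (40, 131), (45, 131), (50, 130), (55, 133), (60, 130), (65, 111), (70, 209), (75, 129), (80, 129), (85, 126)]
flank [(-10, 197), (-5, 198), (0, 196), (5, 204), (10, 128), (15, 131), (20, 131), (25, 133), (30, 130), (35, 132), (40, 131), (45, 132), (50, 130), (55, 128), (60, 131), (65, 118), (70, 134), (75, 179), (80, 178), (85, 180), (90, 180)]
```

The close wrist readings show the stop about 4 mm further up than I had it. The three cells are where expected: A and A2 in the fold, B on the near flank. I'll push B up.

Request:
apply_moves(
  targets=[
    {"travel":[0,0,3.8],"roll":0,"jaw":0},
    {"travel":[6,0,0],"roll":0,"jaw":0},
    {"travel":[7,0,0],"roll":0,"jaw":0},
    {"travel":[5,0,0],"roll":0,"jaw":0},
    {"travel":[3,0,-1.2],"roll":0,"jaw":0},
    {"travel":[3,0,-1.2],"roll":0,"jaw":0},
    {"travel":[3,0,-1.2],"roll":0,"jaw":0},
    {"travel":[3,0,-1.2],"roll":0,"jaw":0},
    {"travel":[3,0,-1.2],"roll":0,"jaw":0},
    {"travel":[0,0,0],"roll":0,"jaw":0},
  ],
)

```text
clock: 24.9
tool_pos: [0.4228, 0.5315, 0.0992]
orientation: [-180.0, 0.0, -53.5]
force: [0.3, 0.2, 0.0]
opening: 0.0004
gripper_force: 0.1
```

```bash
sed -i 's/.4446,.5324/.447,.529/' bl.py; python3 bl.py
```

```text
24.9 [0.4228 0.5315 0.0992] [0.3 0.2 0. ]
fold [(-10, 33), (-5, 39), (0, 172), (5, 129), (10, 130), (15, 130), (20, 131), (25, 130), (30, 132), (35, 130), (40, 129), (45, 130), (50, 131), (55, 132), (60, 115), (65, 206), (70, 130), (75, 134), (80, 134), (85, 138), (90, 133), (95, 132), (100, 127), (105, 131), (110, 129), (115, 129)]
flank [(-10, 45), (-5, 91), (0, 67), (5, 80), (10, 71), (15, 158), (20, 131), (25, 128), (30, 129), (35, 131), (40, 131), (45, 128), (50, 132), (55, 132), (60, 130), (65, 133), (70, 132), (75, 133), (80, 125), (85, 117), (90, 182), (95, 180), (100, 184), (105, 183), (110, 183), (115, 183), (120, 184)]
```

Request:
apply_moves(
  targets=[
    {"travel":[5,0,-2],"roll":0,"jaw":0},
    {"travel":[6,0,-2.4],"roll":0,"jaw":0},
    {"travel":[6,0,-2.4],"roll":0,"jaw":0},
    {"travel":[6,0,-2.4],"roll":0,"jaw":0},
    {"travel":[6,0,-2.4],"roll":0,"jaw":0},
    {"travel":[6,0,-2.4],"roll":0,"jaw":0},
    {"travel":[6,0,-2.4],"roll":0,"jaw":0},
    {"travel":[6,0,-2.4],"roll":0,"jaw":0},
    {"travel":[6,0,-2.4],"roll":0,"jaw":0},
    {"travel":[0,0,0],"roll":0,"jaw":0},
  ],
)

```text
clock: 25.95
tool_pos: [0.4547, 0.4885, 0.1206]
orientation: [-180.0, 0.0, -53.5]
force: [-0.4, 0.1, 0.2]
opening: 0.0005
gripper_force: 0.1
```

```bash
python3 bl.py
```

```text
25.95 [0.4547 0.4885 0.1206] [-0.4  0.1  0.2]
fold [(-10, 62), (-5, 63), (0, 60), (5, 64), (10, 62), (15, 64), (20, 65), (25, 65), (30, 52), (35, 30), (40, 35), (45, 32), (50, 41), (55, 37), (60, 111), (65, 202), (70, 127), (75, 127), (80, 128), (85, 127), (90, 127), (95, 126), (100, 129), (105, 125), (110, 128), (115, 128), (120, 127), (125, 114), (130, 115), (135, 180), (140, 179), (145, 179), (150, 181), (155, 178), (160, 182), (165, 180), (170, 181), (175, 179)]
flank [(-10, 175), (-5, 197), (0, 113), (5, 94), (10, 81), (15, 76), (20, 78), (25, 103), (30, 111), (35, 106), (40, 92), (45, 67), (50, 77), (55, 81), (60, 79), (65, 112), (70, 113), (75, 205), (80, 127), (85, 124), (90, 127), (95, 130), (100, 129), (105, 128), (110, 130), (115, 128), (120, 129), (125, 129), (130, 131), (135, 148), (140, 121), (145, 181), (150, 179), (155, 181), (160, 179), (165, 181), (170, 181), (175, 182)]
```

Request:
apply_moves(
  targets=[
    {"travel":[5,0,-2],"roll":0,"jaw":0},
    {"travel":[5,0,-2],"roll":0,"jaw":0},
    {"travel":[5,0,-2],"roll":0,"jaw":0},
    {"travel":[5,0,-2],"roll":0,"jaw":0},
    {"travel":[5,0,-2],"roll":0,"jaw":0},
    {"travel":[5,0,-2],"roll":0,"jaw":0},
    {"travel":[5,0,-2],"roll":0,"jaw":0},
    {"travel":[5,0,-2],"roll":0,"jaw":0},
    {"travel":[0,0,0],"roll":0,"jaw":0},
  ],
)

```text
clock: 26.9
tool_pos: [0.4784, 0.4565, 0.1366]
orientation: [-180.0, 0.0, -53.5]
force: [-0.2, 0.2, 0.1]
opening: 0.0007
gripper_force: 0.1
```

```bash
python3 bl.py
```

```text
26.9 [0.4784 0.4565 0.1366] [-0.2  0.2  0.1]
fold [(-10, 62), (-5, 62), (0, 61), (5, 57), (10, 63), (15, 59), (20, 60), (25, 61), (30, 62), (35, 67), (40, 63), (45, 67), (50, 66), (55, 61), (60, 62), (65, 63), (70, 54), (75, 51), (80, 29), (85, 28), (90, 32), (95, 36), (100, 46), (105, 126), (110, 127), (115, 124), (120, 127), (125, 112), (130, 112), (135, 86), (140, 110), (145, 116), (150, 126), (155, 132), (160, 135), (165, 141), (170, 142), (175, 139), (180, 178), (185, 178), (190, 179), (195, 179), (200, 179), (205, 180), (210, 181), (215, 178)]
flank [(-10, 25), (-5, 14), (0, 20), (5, 12), (10, 22), (15, 21), (20, 34), (25, 62), (30, 58), (35, 104), (40, 105), (45, 102), (50, 101), (55, 103), (60, 102), (65, 102), (70, 106), (75, 110), (80, 100), (85, 91), (90, 48), (95, 79), (100, 80), (105, 79), (110, 113), (115, 117), (120, 198), (125, 130), (130, 137), (135, 147), (140, 155), (145, 147), (150, 138), (155, 121), (160, 116), (165, 108), (170, 156), (175, 179), (180, 178), (185, 178), (190, 180), (195, 180), (200, 181), (205, 179), (210, 180), (215, 181), (220, 178)]
```

Request:
apply_moves(
  targets=[
    {"travel":[4,0,-1.6],"roll":0,"jaw":0},
    {"travel":[4,0,-1.6],"roll":0,"jaw":0},
    {"travel":[4,0,-1.6],"roll":0,"jaw":0},
    {"travel":[4,0,-1.6],"roll":0,"jaw":0},
    {"travel":[4,0,-1.6],"roll":0,"jaw":0},
    {"travel":[3,0,-1.2],"roll":0,"jaw":0},
    {"travel":[0,0,0],"roll":0,"jaw":0},
    {"travel":[0,0,0],"roll":0,"jaw":0},
  ],
)

```text
clock: 27.75
tool_pos: [0.4917, 0.4383, 0.1454]
orientation: [180.0, -0.0, -53.5]
force: [0.4, 0.0, -0.5]
opening: 0.0002
gripper_force: 0.2
```

```bash
python3 bl.py
```

```text
27.75 [0.4917 0.4383 0.1454] [ 0.4  0.  -0.5]
fold [(-10, 20), (-5, 20), (0, 19), (5, 16), (10, 36), (15, 63), (20, 59), (25, 63), (30, 63), (35, 63), (40, 58), (45, 64), (50, 58), (55, 66), (60, 62), (65, 64), (70, 65), (75, 61), (80, 61), (85, 63), (90, 61), (95, 47), (100, 45), (105, 32), (110, 35), (115, 40), (120, 36), (125, 88), (130, 109), (135, 113), (140, 112), (145, 179), (150, 179), (155, 181), (160, 89), (165, 113), (170, 118), (175, 125), (180, 132), (185, 138), (190, 144), (195, 139), (200, 137), (205, 179), (210, 179), (215, 179), (220, 181), (225, 179), (230, 181), (235, 180), (240, 178)]
flank [(-10, 55), (-5, 59), (0, 20), (5, 17), (10, 22), (15, 22), (20, 19), (25, 21), (30, 26), (35, 25), (40, 13), (45, 59), (50, 63), (55, 62), (60, 177), (65, 101), (70, 102), (75, 103), (80, 101), (85, 102), (90, 81), (95, 107), (100, 109), (105, 98), (110, 85), (115, 45), (120, 83), (125, 80), (130, 80), (135, 111), (140, 135), (145, 198), (150, 130), (155, 141), (160, 150), (165, 155), (170, 145), (175, 136), (180, 122), (185, 119), (190, 102), (195, 178), (200, 178), (205, 179), (210, 181), (215, 181), (220, 179), (225, 181), (230, 181), (235, 181), (240, 181)]
```

Request:
apply_moves(
  targets=[
    {"travel":[4,0,-1.6],"roll":0,"jaw":0},
    {"travel":[4,0,-1.6],"roll":0,"jaw":0},
    {"travel":[4,0,-1.6],"roll":0,"jaw":0},
    {"travel":[4,0,-1.6],"roll":0,"jaw":0},
    {"travel":[0,-4,0],"roll":0,"jaw":0},
    {"travel":[0,-4,0],"roll":0,"jaw":0},
    {"travel":[0,-4,0],"roll":0,"jaw":0},
    {"travel":[0,-4,0],"roll":0,"jaw":0},
    {"travel":[0,-4,0],"roll":0,"jaw":0},
    {"travel":[0,0,0],"roll":0,"jaw":0},
  ],
)

```text
clock: 28.8
tool_pos: [0.5176, 0.4378, 0.1515]
orientation: [180.0, -0.0, -53.5]
force: [-0.3, 0.1, -0.7]
opening: 0.0002
gripper_force: 0.0
```

```bash
python3 bl.py
```

```text
28.8 [0.5176 0.4378 0.1515] [-0.3  0.1 -0.7]
fold [(-10, 21), (-5, 9), (0, 27), (5, 30), (10, 17), (15, 15), (20, 15), (25, 21), (30, 63), (35, 62), (40, 67), (45, 128), (50, 130), (55, 69), (60, 64), (65, 68), (70, 68), (75, 66), (80, 67), (85, 107), (90, 115), (95, 99), (100, 103), (105, 81), (110, 46), (115, 27), (120, 24), (125, 34), (130, 36), (135, 33), (140, 43), (145, 131), (150, 134), (155, 134), (160, 134), (165, 134), (170, 136), (175, 134), (180, 136), (185, 137), (190, 119), (195, 124), (200, 125), (205, 186), (210, 187), (215, 188), (220, 194), (225, 192), (230, 192), (235, 189), (240, 189), (245, 188), (250, 189), (255, 188), (260, 188)]
flank [(-10, 89), (-5, 87), (0, 90), (5, 90), (10, 61), (15, 19), (20, 22), (25, 25), (30, 22), (35, 17), (40, 21), (45, 22), (50, 22), (55, 21), (60, 22), (65, 67), (70, 66), (75, 65), (80, 66), (85, 60), (90, 63), (95, 65), (100, 65), (105, 64), (110, 63), (115, 64), (120, 67), (125, 65), (130, 68), (135, 54), (140, 36), (145, 35), (150, 38), (155, 43), (160, 71), (165, 185), (170, 185), (175, 187), (180, 186), (185, 187), (190, 186), (195, 187), (200, 186), (205, 187), (210, 187), (215, 187), (220, 188), (225, 190), (230, 188), (235, 190), (240, 191), (245, 190), (250, 190), (255, 191), (260, 192)]
```

B has dropped into the fold with its rear at about x = 195 mm. I'll rise and check the whole row from above.

Request:
apply_moves(
  targets=[
    {"travel":[0,0,-30],"roll":0,"jaw":0},
    {"travel":[0,0,-40],"roll":0,"jaw":30},
    {"travel":[-25,0,-40],"roll":0,"jaw":70},
    {"travel":[-40,0,-34],"roll":0,"jaw":70},
    {"travel":[0,0,0],"roll":0,"jaw":70},
    {"travel":[0,0,0],"roll":0,"jaw":70},
  ],
)

```text
clock: 29.45
tool_pos: [0.4789, 0.4891, 0.2951]
orientation: [-179.9, 0.1, -53.4]
force: [0.5, -0.7, -1.0]
opening: 0.035
gripper_force: 0.0
```

```bash
python3 bl.py; python3 go.py .3887 .3832 .12
```

```text
29.45 [0.4789 0.4891 0.2951] [ 0.5 -0.7 -1. ]
fold [(-10, 120), (-5, 141), (0, 180), (5, 138), (10, 141), (15, 139), (20, 139), (25, 141), (30, 141), (35, 140), (40, 139), (45, 139), (50, 140), (55, 140), (60, 123), (65, 212), (70, 138), (75, 139), (80, 139), (85, 139), (90, 143), (95, 143), (100, 145), (105, 142), (110, 142), (115, 142), (120, 139), (125, 128), (130, 212), (135, 151), (140, 149), (145, 146), (150, 143), (155, 141), (160, 141), (165, 140), (170, 144), (175, 147), (180, 146), (185, 140), (190, 120), (195, 129), (200, 183), (205, 181), (210, 185), (215, 184), (220, 181), (225, 181), (230, 182), (235, 168), (240, 168)]
flank [(-10, 204), (-5, 204), (0, 175), (5, 112), (10, 97), (15, 121), (20, 189), (25, 192), (30, 189), (35, 189), (40, 189), (45, 190), (50, 189), (55, 190), (60, 189), (65, 189), (70, 189), (75, 187), (80, 187), (85, 189), (90, 189), (95, 188), (100, 188), (105, 187), (110, 187), (115, 189), (120, 187), (125, 189), (130, 189), (135, 189), (140, 187), (145, 186), (150, 186), (155, 188), (160, 188), (165, 188), (170, 190), (175, 188), (180, 188), (185, 186), (190, 189), (195, 188), (200, 189), (205, 188), (210, 189), (215, 188), (220, 189), (225, 190), (230, 187), (235, 189), (240, 189)]
[0.479  0.4882 0.2937] [180.    0.  -53.5] shift [ 30.6 134.9 173.8]
```

The row is correct: buttons at 65 and 130 mm, rear at 195 mm, flank clear. Next is the follower.

Request:
apply_moves(
  targets=[
    {"travel":[7,30,0],"roll":1.8,"jaw":60},
    {"travel":[9,35,10],"roll":0,"jaw":60},
    {"travel":[9,35,25],"roll":0,"jaw":60},
    {"travel":[8,34,30],"roll":0,"jaw":60},
    {"travel":[0,0,40],"roll":0,"jaw":60},
    {"travel":[0,0,35],"roll":0,"jaw":60},
    {"travel":[0,0,20],"roll":0,"jaw":60},
    {"travel":[0,0,0],"roll":0,"jaw":60},
  ],
)

```text
clock: 30.3
tool_pos: [0.3879, 0.381, 0.1303]
orientation: [179.6, -0.2, -55.4]
force: [-0.5, 1.0, 0.6]
opening: 0.0599
gripper_force: 0.0
```

```bash
python3 go.py .3887 .3832 .08
```

```text
[0.3879 0.381  0.1303] [179.6  -0.2 -55.4] shift [-1.5 -2.3 50.3]
```

Request:
apply_moves(
  targets=[
    {"travel":[-1,-2,15],"roll":0,"jaw":60},
    {"travel":[0,0,20],"roll":0,"jaw":60},
    {"travel":[0,0,15],"roll":0,"jaw":60},
    {"travel":[0,0,0],"roll":0,"jaw":40},
    {"travel":[0,0,0],"roll":0,"jaw":25},
    {"travel":[0,0,0],"roll":0,"jaw":10},
    {"travel":[0,0,0],"roll":0,"jaw":10},
    {"travel":[0,0,0],"roll":0,"jaw":10},
    {"travel":[0,0,0],"roll":0,"jaw":10},
    {"travel":[0,0,0],"roll":0,"jaw":10},
  ],
)

```text
clock: 31.3
tool_pos: [0.3901, 0.3863, 0.0846]
orientation: [-180.0, 0.0, -55.3]
force: [-0.6, -0.4, 2.4]
opening: 0.0173
gripper_force: 30.0
```

Request:
apply_moves(
  targets=[
    {"travel":[0,0,-5],"roll":0,"jaw":10},
    {"travel":[0,0,-15],"roll":0,"jaw":10},
    {"travel":[0,0,-20],"roll":0,"jaw":10},
    {"travel":[0,0,-10],"roll":0,"jaw":10},
    {"travel":[0,0,0],"roll":0,"jaw":10},
  ],
)

```text
clock: 31.8
tool_pos: [0.3905, 0.3869, 0.1356]
orientation: [-179.9, 0.1, -55.3]
force: [0.8, 0.1, -1.9]
opening: 0.0175
gripper_force: 30.0
```

```bash
python3 go.py .5881 .3373 .30
```

```text
[0.3905 0.3869 0.1356] [-1.799e+02  1.000e-01 -5.530e+01] shift [ 153.1 -134.7 -164.3]
```

Request:
apply_moves(
  targets=[
    {"travel":[0,0,-25],"roll":0,"jaw":10},
    {"travel":[0,0,-40],"roll":0,"jaw":10},
    {"travel":[0,0,-40],"roll":0,"jaw":10},
    {"travel":[8,-8,-30],"roll":0,"jaw":10},
    {"travel":[20,-21,-10],"roll":0,"jaw":10},
    {"travel":[28,-29,0],"roll":0,"jaw":10},
    {"travel":[28,-29,0],"roll":0,"jaw":10},
    {"travel":[25,-26,0],"roll":0,"jaw":10},
    {"travel":[15,-16,0],"roll":0,"jaw":10},
    {"travel":[4,-4.6,0],"roll":-1.8,"jaw":10},
  ],
)

```text
clock: 32.8
tool_pos: [0.5746, 0.3559, 0.2764]
orientation: [179.8, -0.0, -53.6]
force: [-1.0, -0.4, -2.8]
opening: 0.0176
gripper_force: 30.0
```

Request:
apply_moves(
  targets=[
    {"travel":[0,0,0],"roll":0,"jaw":10},
  ],
)

```text
clock: 32.9
tool_pos: [0.5734, 0.3563, 0.2767]
orientation: [179.8, -0.0, -53.6]
force: [-0.7, -0.0, -1.7]
opening: 0.0177
gripper_force: 30.0
```

```bash
python3 go.py .5733 .3575 .226; python3 bl.py | cut -c1-1200
```

```text
[0.5734 0.3563 0.2767] [179.8  -0.  -53.6] shift [-1.  -0.8 50.7]
32.9 [0.5734 0.3563 0.2767] [-0.7 -0.  -1.7]
fold [(-10, 22), (-5, 30), (0, 23), (5, 22), (10, 23), (15, 26), (20, 28), (25, 72), (30, 76), (35, 75), (40, 77), (45, 80), (50, 141), (55, 141), (60, 222), (65, 142), (70, 138), (75, 142), (80, 141), (85, 144), (90, 142), (95, 141), (100, 140), (105, 139), (110, 115), (115, 122), (120, 123), (125, 123), (130, 119), (135, 104), (140, 96), (145, 84), (150, 64), (155, 54), (160, 61), (165, 62), (170, 61), (175, 62), (180, 67), (185, 69), (190, 66), (195, 69), (200, 71), (205, 67), (210, 63), (215, 42), (220, 44), (225, 48), (230, 51), (235, 47), (240, 53), (245, 112), (250, 113), (255, 112), (260, 67), (265, 85), (270, 205), (275, 204), (280, 203), (285, 201), (290, 202), (295, 202), (300, 203), (305, 206), (310, 192), (315, 194), (320, 191), (325, 191), (330, 182)]
flank [(-10, 27), (-5, 24), (0, 28), (5, 23), (10, 23), (15, 27), (20, 25), (25, 23), (30, 30), (35, 28), (40, 25), (45, 25), (50, 26), (55, 41), (60, 76), (65, 68), (70, 72), (75, 73), (80, 196), (85, 197), (90, 196), (95, 196), (100, 195), (105, 196), (110, 195), (115, 197), (120, 197), (125, 195), (130, 196), (135, 110), (140, 120), (145, 123), (150, 122), (155, 121), (160, 113), (165, 104), (170, 84), (175, 53), (180, 34), (185, 30), (190, 37), (195, 39), (200, 33), (205, 33), (210, 43), (215, 41), (220, 45), (225, 107), (230, 104), (235, 107), (240, 107), (245, 108), (250, 107), (255, 110), (260, 110), (265, 111), (270, 111), (275, 75), (280, 199), (285, 199), (290, 200), (295, 199), (300, 201), (305, 198), (310, 200), (315, 198), (320, 200), (325, 198), (330, 199)]
```

Now I'll lower until first contact.

Request:
apply_moves(
  targets=[
    {"travel":[-1,-1,12],"roll":0,"jaw":10},
    {"travel":[0,0,16],"roll":0,"jaw":10},
    {"travel":[0,0,12],"roll":0,"jaw":10},
    {"travel":[0,0,6],"roll":0,"jaw":10},
    {"travel":[0,0,2],"roll":0,"jaw":10},
    {"travel":[0,0,0],"roll":0,"jaw":10},
  ],
)

```text
clock: 33.55
tool_pos: [0.5729, 0.3585, 0.2312]
orientation: [-180.0, -0.0, -53.5]
force: [-0.3, 0.2, -2.4]
opening: 0.0174
gripper_force: 30.0
```

Request:
apply_moves(
  targets=[
    {"travel":[0,0,1.5],"roll":0,"jaw":10},
    {"travel":[0,0,1.5],"roll":0,"jaw":10},
    {"travel":[0,0,1.5],"roll":0,"jaw":10},
    {"travel":[0,0,0],"roll":0,"jaw":10},
  ],
)

```text
clock: 33.95
tool_pos: [0.5736, 0.359, 0.2274]
orientation: [-179.9, 0.0, -53.5]
force: [0.6, 1.8, -0.3]
opening: 0.0174
gripper_force: 29.9
```

Request:
apply_moves(
  targets=[
    {"travel":[-2.1,0,0.8],"roll":0,"jaw":10},
    {"travel":[-2.1,0,0.9],"roll":0,"jaw":10},
    {"travel":[-2.1,0,1.0],"roll":0,"jaw":10},
    {"travel":[-2.1,0,1.1],"roll":0,"jaw":10},
    {"travel":[-2,0,1.1],"roll":0,"jaw":10},
    {"travel":[-2,0,1.2],"roll":0,"jaw":10},
    {"travel":[0,0,0],"roll":0,"jaw":10},
  ],
)

```text
clock: 34.65
tool_pos: [0.5662, 0.3694, 0.2213]
orientation: [-179.8, 0.0, -53.5]
force: [2.6, 4.4, 3.4]
opening: 0.0176
gripper_force: 30.0
```

Request:
apply_moves(
  targets=[
    {"travel":[-2,-1,1.3],"roll":0,"jaw":10},
    {"travel":[-1.9,-1,1.3],"roll":0,"jaw":10},
    {"travel":[-1.9,0,1.4],"roll":0,"jaw":10},
    {"travel":[-1.8,0,1.4],"roll":0,"jaw":10},
    {"travel":[-1.8,0,1.5],"roll":0,"jaw":10},
    {"travel":[-1.7,0,1.5],"roll":0,"jaw":10},
    {"travel":[0,0,0],"roll":0,"jaw":10},
  ],
)

```text
clock: 35.35
tool_pos: [0.5601, 0.3792, 0.2139]
orientation: [-179.9, 0.0, -53.5]
force: [-2.2, 2.7, 12.8]
opening: 0.0177
gripper_force: 30.0
```

Request:
apply_moves(
  targets=[
    {"travel":[0,0,-0.7],"roll":0,"jaw":10},
    {"travel":[0,0,0],"roll":0,"jaw":30},
    {"travel":[0,0,0],"roll":0,"jaw":50},
    {"travel":[0,0,0],"roll":0,"jaw":60},
    {"travel":[0,0,0],"roll":0,"jaw":60},
    {"travel":[0,0,-10],"roll":0,"jaw":60},
    {"travel":[0,0,-25],"roll":0,"jaw":60},
    {"travel":[0,0,-35],"roll":0,"jaw":60},
    {"travel":[-10,0,-30],"roll":0,"jaw":60},
    {"travel":[0,0,0],"roll":0,"jaw":60},
  ],
)

```text
clock: 36.35
tool_pos: [0.5559, 0.3879, 0.3191]
orientation: [-179.5, 0.0, -53.5]
force: [-0.6, 0.4, -0.6]
opening: 0.06
gripper_force: 0.0
```

```bash
python3 bl.py
python3 - <<'E'
from h import *
import glob,os
f=max(glob.glob("pics/b*.png"),key=os.path.getmtime); im=cv2.imread(f); o=ctrl.get_obs(); c=cam("wrist",o); tr=trough([.447,.529,-53.6])
hsv=cv2.cvtColor(im,cv2.COLOR_BGR2GRAY)
# follower prediction seated: foot top edge corners (h=8+26) and grip top (h=80)
for n,q in (("foot c",[[.195,-.018,.034],[.195,.018,.034],[.245,.018,.034],[.245,-.018,.034]]),("grip top",[[.204,-.009,.08],[.204,.009,.08],[.236,.009,.08],[.236,-.009,.08]])): print(n,proj(c,tr(q)).round(0).tolist())
for r in range(60,330,12): print(r,hsv[r,215:345:5])
E
```

```text
36.35 [0.5559 0.3879 0.3191] [-0.6  0.4 -0.6]
fold [(-10, 112), (-5, 179), (0, 161), (5, 134), (10, 136), (15, 105), (20, 112), (25, 118), (30, 119), (35, 120), (40, 107), (45, 116), (50, 102), (55, 99), (60, 94), (65, 76), (70, 61), (75, 63), (80, 135), (85, 135), (90, 137), (95, 136), (100, 136), (105, 138), (110, 137), (115, 136), (120, 136), (125, 142), (130, 171), (135, 136), (140, 137), (145, 137), (150, 137), (155, 63), (160, 61), (165, 67), (170, 67), (175, 63), (180, 65), (185, 66), (190, 71), (195, 63), (200, 62), (205, 60), (210, 57), (215, 60), (220, 65), (225, 68), (230, 111), (235, 110), (240, 90), (245, 92), (250, 99), (255, 193), (260, 193), (265, 191), (270, 187), (275, 183), (280, 183), (285, 184), (290, 182), (295, 182), (300, 180), (305, 168), (310, 176), (315, 176), (320, 174), (325, 197), (330, 197)]
flank [(-10, 205), (-5, 206), (0, 206), (5, 179), (10, 106), (15, 98), (20, 118), (25, 115), (30, 113), (35, 188), (40, 121), (45, 111), (50, 119), (55, 121), (60, 119), (65, 108), (70, 120), (75, 110), (80, 103), (85, 86), (90, 66), (95, 58), (100, 186), (105, 187)
[... 2510 characters left out ...]
68 121 136 136 109 187 187
 185 187 200 203 201 203  57  55]
264 [ 44  45 206 205 206 206 205 195 189 187 188 187 124 136 131  98 188 187
 184 199 204 200 201 201  54  49]
276 [55 54 55 55 56 53 55 57 56 57 58 56 57 55 53 56 56 55 56 55 57 60 57 59
 53 57]
288 [ 98  99  99 103 101  98 101 100  99 104 102 102 101 100  98 101 101 101
  97 100  99 102 102  98 100 100]
300 [116 114 117 115 116 116 115 114 114 115 116 111 116 119 117 114 115 115
 116 114 115 115 115 113 114 114]
312 [202 203 204 207 205 205 205 205 197 176  99 115 114 171 123 118 119 126
 188 203 203 203 204 204 203 205]
324 [202 205 204 204 203 203 205 206 206 205 206 205 204 204 204 207 206 206
 204 205 206 205 204 207 204 203]
```

Run:
```python
from h import *
import glob,os
f=max(glob.glob("pics/b*.png"),key=os.path.getmtime); old=cv2.imread(f,0); o=ctrl.get_obs()
g=cv2.cvtColor(ctrl.snapshot("wrist"),cv2.COLOR_RGB2GRAY); c=cam("wrist",o)
print(g[146:214,266:271].mean(1).astype(int)); print(old[146:214,266:271].mean(1).astype(int))
tr=trough([.447,.529,-53.6]); print(proj(c,tr([[x,.0145,.034] for x in (.245,.195)])).round(1),proj(c,tr([[.245,.0145,.018]])).round(1))
t=ctrl.snapshot("top"); cv2.imwrite("pics/end_top.png",t[:,:,::-1])
a=cv2.imread("pics/top0.png"); k=cam("top")
for n,m in (("tape",lambda i:cv2.inRange(cv2.cvtColor(i,cv2.COLOR_BGR2HSV),(12,150,150),(24,255,255))),):
    for i in (a,cv2.imread("pics/end_top.png")):
        q=m(i)[200:225,225:255]; print(n,np.argwhere(q).mean(0).round(1),(q>0).sum())
```

```text
[188 188 188 187 188 187 188 171 135  99  89  89  88  88  89  88  87  85
  85  94 106 104 104 105 103 105 103 103 103 102 103 102 100 100 101  99
 101 100 103 104 100  98  98  98  98  99  99  98  97  98  98  98  98  99
  98  95  95  94  96  95  96 105 139 141 145 145 146 148]
[188 188 188 188 187 188 188 184 154 110  90  88  87  88  89  88  86  88
  85 106 106 105 105 106 103 103 104 102 103 103 101 102 103 102 103 101
 102 101 101 101 102 102 103 101 101 102 101 102 101 101 101 101 101 102
 101 102 103 103 103 103 102 172 175 181 181 182 180 182]
[[265.5 158.8]
 [266.7 201.7]] [[266.1 150.5]]
tape [12.7 13.4] 166
tape [12.7 13.4] 166
```

```bash
python3 -c "
from plant import ctrl
print(ctrl.close_job())"
```

```text
the job is handed in; nothing more can be done
None
```

The job is handed in at about 36 s of the 67 s: three cells are in line against the stop, the empty channel stands on the bench, and the follower sits in the fold behind the last cell. One cell jumped onto the flank during the pour and was pushed back into line. The follower bearing on the row and the multimeter being undisturbed were judged from pixel readings and the path taken, as my ten picture views were used up.

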